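# Chock a row of bottles on the rocking mixer

### The arm

A 6-joint arm with a two-finger parallel gripper is mounted at the origin on a cart in front of the work surface, level with it; the furniture and walls round the work are solid. World frame = base frame: x ahead of the robot, y to its left, z up, the work surface at z = 0. Lengths are in m, angles in rad, forces in N, time in s.
With the tool pointing down it reaches from about 0.25 to 0.8 m from the base axis. Payload 8.5 kg.
Tool frame: the origin (TCP) lies at the very end of the fingers, on their centre line; the grasp point (between the pads) lies 19 mm behind it; z points along the fingers, y is the direction in which the jaws open and shut (so a half turn about z gives the same grasp; the last joint's range is limited). The gripper opens to 85 mm and grips with 20 to 120 N. Pads are 22 mm wide; open, the fingers measure 114 mm over their backs; the gripper's body (76 mm by 85 mm) begins 54 mm behind the grasp point. The pads swing forward as they close: fully open they stand 13 mm farther back than shut.
Start: joints at [-1.247, 0.238, -0.013, 1.319, 0, 1.571], TCP at [0.167, -0.498, 0.231] pointing down, gripper open.
Joint ranges: [-2.66, 2.66], [-1.03, 1.9], [-1.14, 1.46], [-1.82, 2.27], [-1.45, 1.34], [-3.14, 3.14]. Speed limits (rad/s): [2.22, 2.22, 2.79, 3.14, 3.14, 3.14].

### API

Orientations are given as a unit quaternion [x, y, z, w].
In Python, from rig import sense, grab_frame, ticket, outline_of, pinpoint gives the robot as it stands.
- The arm moves only by the tool step_arm, never from a script. Its argument "steps" is a list of rows, each a list of 5 numbers: the shift along the tool's x, y, z in mm, then the turn about the tool's z in rad, then the gripper's target within -1 to 1 (shut at 1, half-way at 0, fully open at -1). A call has 1 to 20 rows; each row is the pose to reach, as a shift and turn from the pose commanded when the call began, along the tool's axes at that moment; what a row does not reach only later rows make up. A row lasts 1/12 s, in which the tool goes at most 41.7 mm and 7.16 degrees, less where a joint would pass 70% of its speed; a pose out of reach is approached as far as the arm can. A call with a gripper value outside its range is refused whole. The fingers move at their own pace and stop on an object; "grip_force" is the grip in N (left out, the last holds). Time passes only in rows, so rows that repeat a pose let the fingers close. It gives the time, the measured TCP pose, the force and the opening at its end, in the units of the state.
- sense(): the state, without advancing time (a new reading comes with each control period).
- grab_frame(name): name is "scene" or "top" or "wrist"; returns a dict with "pixels" (384x512x3 uint8, red, green, blue), "camera_matrix" (3x3 intrinsics, pixels), "R" (3x3) and "t" (3): a world point X has camera coordinates R X + t. Camera axes: x right, y down, z forward; pixel columns grow to the right and rows downward; lengths in m; the calibration is good to about 2 mm. The wrist camera is an equidistant fisheye: a pixel r from the principal point sees the ray r / f radians off the axis. A picture is of the moment at which its call begins. There is no depth.
- ticket.hand_in(): hands the job in, once; it reports no verdict.
Trained networks look in a picture, given as the dict that the camera call returned (one of the last four; its "shot" number tells which), for a name from the list of things; names that differ only in an ending like _2 or _b are one class to them, and where a whole thing is asked for, a point or a joint stands for the part that bears it (a point fixed in the world has none). Each returns a list of dicts, best first, with "p" (0 to 1); they miss things now and then, are a little off and sometimes report something else, mostly with a low value. They report only what shows in the picture. A call takes as long as a camera call. They do not tell look-alikes from the thing itself.
- outline_of(label, picture): "region" (384x512 bool, what is visible of it).
- pinpoint(label, picture): "at" ([x, y, z] in m, in world coordinates, good to about 4 mm: a listed point, or the origin of a listed thing).
The state is a dict: "time": time; "qpos": joint angles; "qd": joint speeds; "tau": joint torques, N m; "position": TCP position; "eef_rot": TCP orientation; "wrist_force": force on the tool from outside, world axes, zero at the start; "torque": the same for the moment, N m; "gripper_width": opening from 0.0 (shut) to 1.0 (fully open).
Only numpy, scipy, OpenCV 4.12 (cv2) and the standard library are available. Lean on these libraries where they do the work, as an engineer would, in place of code of your own. Each camera call takes 0.05 s, during which the arm holds its last target.

### The job

Load the last bottle on the rocking mixer: lift it out of its sloping rest and lay it on its side on the parked platform, against the two that lie there and with its cap the same way. Then chock the open end of the row snugly with the loose wedge, slope under the bottle, and only then press the high end of the platform down to rock it fully over to its other stop; leave it there with the row still lying tight between both wedges, and leave the pot, the beaker and the dish alone.

Things in the scene. Friction and masses are not known exactly. Their poses are not given: they have to be found in the camera images.
- bottle_c_mid (a point): white bottle, 133 mm long, about 0.26 kg: round body 60 mm across for 80 mm from its foot, then shoulder and 33 mm grey cap. Point on its axis, 50 mm from the foot (mass centre); local z runs foot to cap. The last bottle: leans in the fixed steel rest, cap up towards the robot, axis 30 degrees above level; lift it square to its axis. The trough is 46 mm wide, the bottle's sides are free.
- bottle_c_cap (a point): on the axis of that bottle at its cap, 114 mm from the foot
- bottle_a_mid (a point): white bottle, 133 mm long, about 0.26 kg: round body 60 mm across for 80 mm from its foot, then shoulder and 33 mm grey cap. Point on its axis, 50 mm from the foot (mass centre); local z runs foot to cap. Lies on the platform at the low end of the row, against the wedge there.
- bottle_a_cap (a point): on the axis of that bottle at its cap, 114 mm from the foot
- bottle_b_mid (a point): white bottle, 133 mm long, about 0.26 kg: round body 60 mm across for 80 mm from its foot, then shoulder and 33 mm grey cap. Point on its axis, 50 mm from the foot (mass centre); local z runs foot to cap. Lies on the platform against the lowest bottle; its uphill side is open.
- bottle_b_cap (a point): on the axis of that bottle at its cap, 114 mm from the foot
- wedge_low_mid (a point): grey rubber wedge, 64 mm long (local x; grip it across these flat ends), 52 wide (y), 36 high, about 0.18 kg. A 45 degree slope rises from the toe at y = +26 mm to the flat top (y = -8 to -26 mm); upright back. Point: mid length and width, 18 mm up. Stands on the platform with its slope under the lowest bottle and holds the row.
- wedge_loose_mid (a point): grey rubber wedge, 64 mm long (local x; grip it across these flat ends), 52 wide (y), 36 high, about 0.18 kg. A 45 degree slope rises from the toe at y = +26 mm to the flat top (y = -8 to -26 mm); upright back. Point: mid length and width, 18 mm up. Lies flat on the worktop. It touches a bottle when this point is 38 mm from the bottle's axis along the row; gripped under its flat top, the fingers clear the bottle.
- deck_mid (a point): middle of the top face of the rocking mixer's platform, a flat plate 200 (local x) by 330 mm (local y), thin black mat, on a fixed white machine; z square to the plate. Bottles lie along x, caps to -x (towards the robot), in a row along y (axes at y = -60, 0, +60 mm when the third is in). It tips about x, 24 mm below this point; as parked, y points 8 degrees uphill, and bottles on it roll down.
- deck_end (a point): point on the bare top face near the platform's high end (local y = +150 mm; the edge is at +165), 45 mm off its middle line towards the robot: press down here with shut fingers; it sinks 42 mm
- platform (a joint): the platform's tilt, rad: 0 parked, as at the start; 0.28 rocked fully over (8 degrees each way from level). The stiff drive holds it where it is left; 6 to 10 N near the end moves it
- pot_mid (a point): bystander: white sample pot with red lid, 68 mm across, 63 mm high, on the worktop; point 30 mm up
- beaker_mid (a point): bystander: glass beaker, 53 mm across, 68 mm high; point 34 mm up
- dish_mid (a point): bystander: closed flat dish, 60 mm across, 13 mm high; point 7 mm up
There are look-alikes about, which are no part of the job. What is shaped like the part that bears wedge_loose_mid but green, orange or yellow is not meant.

How it is judged:
By the outcome, as a careful person would: the job done as asked, in the order asked, and still so for the second after the job is handed in, with the robot touching nothing.
It also fails if it takes over 72 s, if anything falls off the work surface, if the arm or the gripper's body presses on something with over 40 N, if the wrist force passes 120 N, or if a joint passes its speed limit or range.

## Working session

There is one attempt and no reset: what is moved stays moved. The work goes in short steps, Python scripts to look and compute and a tool call to move; the robot and the scene stay as the last step left them, time stands still between calls to the robot, and variables do not carry over. Pictures are saved under pics/ and viewed, and the job is handed in when it is done.

Besides the shell and the picture viewer there is one more tool, called after "Emit:" as name([rows], argument=value, ...), one row to a line, values as JSON. step_arm: Moves the arm, as the interface text tells. Its arguments: {"type":"object","properties":{"steps":{"type":"array"},"grip_force":{"type":"number"}},"required":["steps"]}

```bash
ls -la; mkdir -p pics
cat > h.py <<'E'
import numpy as np, cv2
from rig import sense, grab_frame, ticket, outline_of, pinpoint
from scipy.spatial.transform import Rotation as R
def save(p,n,scale=1.5):
    im=cv2.cvtColor(np.ascontiguousarray(p["pixels"]),cv2.COLOR_RGB2BGR)
    im=cv2.resize(im,None,fx=scale,fy=scale,interpolation=cv2.INTER_CUBIC); cv2.imwrite('pics/'+n+'.png',im)
np.set_printoptions(precision=4,suppress=True)
E
python3 - <<'E'
from h import *
names="bottle_c_mid bottle_c_cap bottle_a_mid bottle_a_cap bottle_b_mid bottle_b_cap wedge_low_mid wedge_loose_mid deck_mid deck_end platform pot_mid beaker_mid dish_mid".split()
s=sense();print({k:np.array(v) for k,v in s.items()})
for c in ["scene","top","wrist"]:
    p=grab_frame(c); save(p,c+'0')
    print(c,p["camera_matrix"].tolist(),p["R"].tolist(),p["t"].tolist() if hasattr(p["t"],'tolist') else p["t"])
    if c!="wrist":
        for n in names:
            try: print(n,[(round(d["p"],2),np.array(d["at"]) if 'at' in d else d) for d in pinpoint(n,p)])
            except Exception as e: print(n,e)
print(sense()["time"])
E
```

```text
total 12
drwxr-xr-x  3 agent agent 4096 Dec  7 05:52 .
drwxr-xr-x 23 root  root  4096 Dec  7 05:52 ..
drwxr-xr-x  2 agent agent 4096 Dec  7 05:52 pics
{'time': array(0.), 'qpos': array([-1.247 ,  0.2387, -0.0142,  1.3192,  0.    ,  1.5708]), 'qd': array([-0.001 ,  0.0004, -0.0002, -0.0012, -0.0012, -0.0004]), 'tau': array([  0.    , -53.8776,  34.644 ,   0.0184,  -0.0001,   0.    ]), 'position': array([ 0.1669, -0.4973,  0.2307]), 'eef_rot': array([ 0.9869,  0.1612, -0.0001, -0.0007]), 'wrist_force': array([-0.4605,  0.3342, -0.31  ]), 'torque': array([-0.0188,  0.001 , -0.0221]), 'gripper_width': array(1.0003)}
scene [[490.3175418510619, 0.0, 259.84641802073287], [0.0, 490.3175418510619, 186.59805488418735], [0.0, 0.0, 1.0]] [[0.7541108138541571, -0.6565235618285705, -0.017137479165490955], [-0.42940228808770586, -0.4731497075996316, -0.7692483533836298], [0.4969210756380368, 0.5874573745918167, -0.6387200307054934]] [-0.3333162559528618, 0.30372603945650056, 1.6699374552091377]
bottle_c_mid [(0.84, array([0.5562, 0.1657, 0.0627])), (0.25, array([ 0.3728, -0.3729,  0.1152]))]
bottle
[... 2107 characters left out ...]
eaker_mid, bottle_a_cap, bottle_a_mid, bottle_b_cap, bottle_b_mid, bottle_c_cap, bottle_c_mid, deck_end, deck_mid, dish_mid, pot_mid, wedge_loose_mid, wedge_low_mid
pot_mid [(0.74, array([0.6983, 0.3058, 0.0314]))]
beaker_mid [(0.52, array([0.6548, 0.0041, 0.0333]))]
dish_mid [(0.73, array([0.3494, 0.2108, 0.0059]))]
wrist [[297.3186396354542, 0.0, 256.1170054290998], [0.0, 297.3186396354542, 192.30417204867868], [0.0, 0.0, 1.0]] [[0.31766092263890305, -0.9482041908925256, 0.0005921165867904258], [-0.9127203618993135, -0.3056040195880694, 0.2711968366076605], [-0.2569690238191912, -0.08668907419892317, -0.9625237270903749]] [-0.5244996004801221, -0.03395038895966669, 0.3779888401999524]
1.45
```

View pics/scene0.png

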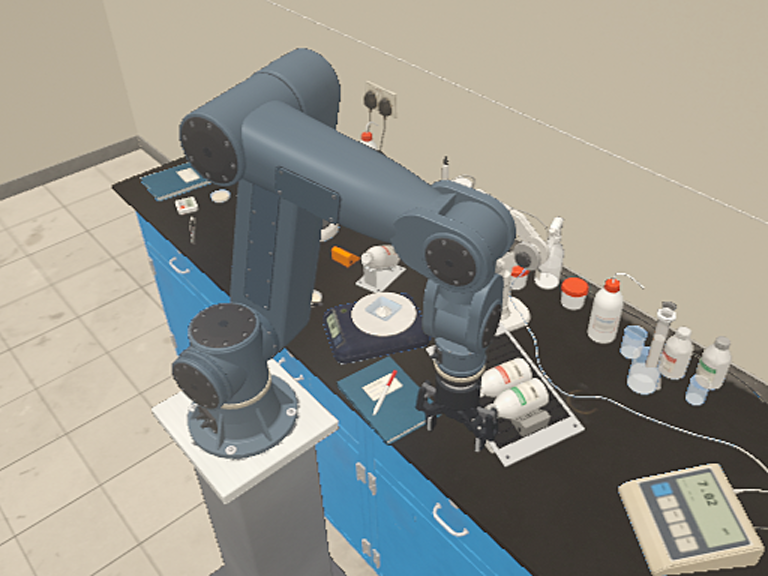

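View pics/top0.png

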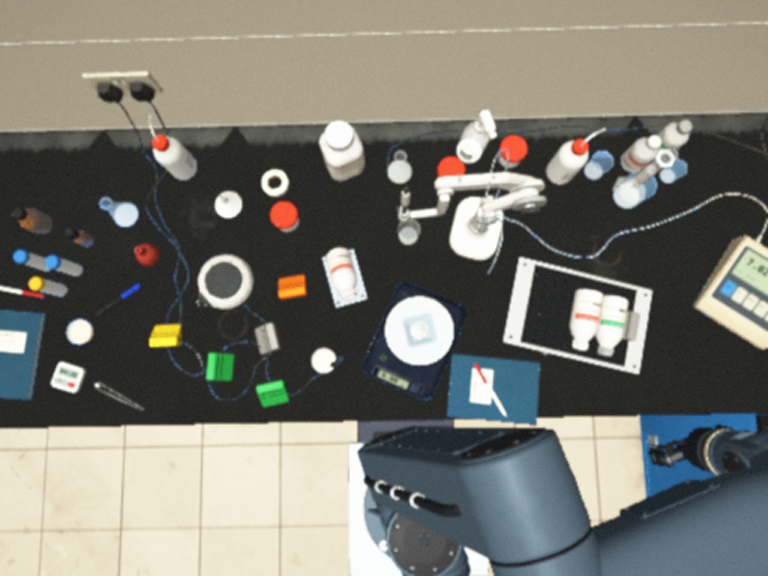

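View pics/wrist0.png

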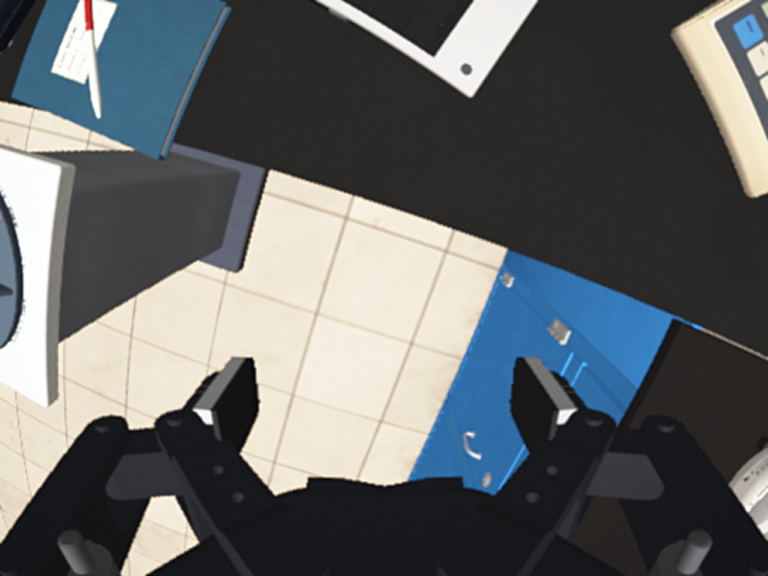

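Run:
```python
from h import *
p=grab_frame("top")
im=cv2.cvtColor(p["pixels"],cv2.COLOR_RGB2BGR)
a=cv2.resize(im[195:285,90:190],None,fx=7,fy=6,interpolation=cv2.INTER_CUBIC)
cv2.imwrite('pics/tw.png',cv2.resize(im[195:275,95:195],None,fx=7,fy=7,interpolation=cv2.INTER_CUBIC))
cv2.imwrite('pics/td.png',cv2.resize(im[165:255,330:440],None,fx=6.5,fy=6.5,interpolation=cv2.INTER_CUBIC))
K,Rm,t=np.array(p["camera_matrix"]),np.array(p["R"]),np.array(p["t"])
for o in outline_of("wedge_loose_mid",p):
    m=o["region"]; pts=np.argwhere(m)[:,::-1].astype(np.float32)
    print(round(o["p"],2),pts.mean(0),cv2.minAreaRect(pts),p["pixels"][m].mean(0))
```

```text
0.7 [110.4296 223.704 ] ((110.0, 223.5), (13.0, 20.0), 90.0) [225.6498 206.343   49.343 ]
0.67 [181.1086 262.236 ] ((181.0609893798828, 262.5487976074219), (14.576961517333984, 19.877676010131836), 83.6598129272461) [ 61.9176 187.7191  86.1835]
0.65 [194.4473 191.4852] ((194.2039794921875, 191.37200927734375), (13.505852699279785, 18.514646530151367), 79.69515228271484) [234.8397 133.1308  36.3586]
0.59 [146.2876 244.2341] ((146.31187438964844, 244.3811798095703), (16.81612777709961, 18.010173797607422), 5.7105937004089355) [ 53.5284 168.8863  75.4883]
0.49 [178.2527 225.2894] ((178.17648315429688, 225.20591735839844), (19.402849197387695, 14.794672966003418), 75.96376037597656) [159.7143 157.5385 146.5018]
```

View pics/tw.png

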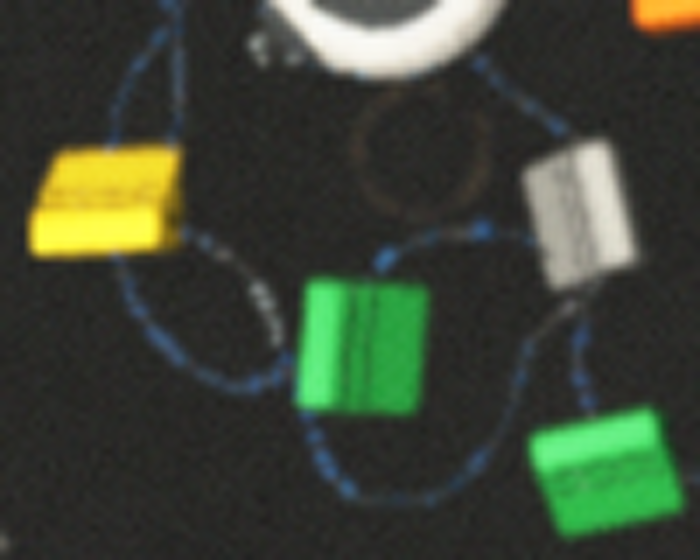

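View pics/td.png

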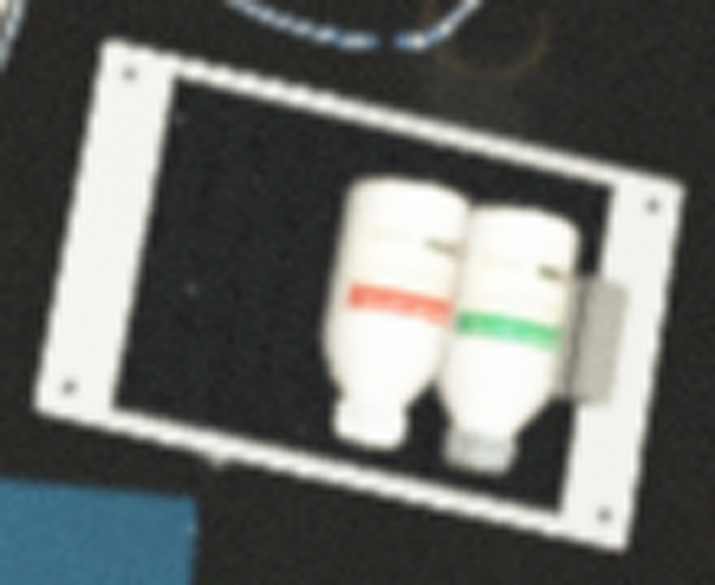

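Emit:
step_arm([
  [0, 0, -30, -0.1, -1],
  [0, 0, -70, -0.2, -1],
])

```text
time: 1.72
position: [0.1665, -0.496, 0.2993]
eef_rot: [0.965, 0.261, -0.0, -0.003]
wrist_force: [0.1, -1.8, 1.4]
gripper_width: 0.997
```

```bash
cat >> h.py <<'E'
def yaw(): 
    x=R.from_quat(sense()["eef_rot"]).as_matrix()[:,0]; return np.degrees(np.arctan2(x[1],x[0]))
def to(w,y=None,s=None):
    s=s or sense(); M=R.from_quat(s["eef_rot"]).as_matrix(); d=M.T@(np.array(w)-s["position"])*1000
    cy=np.degrees(np.arctan2(M[1,0],M[0,0])); 
    o=[np.round(d,1)]
    if y is not None: o.append(np.round(np.radians([-( y-cy)%360,-( y-cy)%360-360]),3))
    return o
E
python3 - <<'E'
from h import *
s=sense(); print(s["time"],s["position"],s["qpos"],yaw(),R.from_quat(s["eef_rot"]).as_matrix())
print(to([.45,.13,.30],195.3))
E
```

```text
1.7167 [ 0.1665 -0.496   0.2993] [-1.247   0.2277  0.1449  1.4945 -0.      1.3665] 30.256848291496887 [[ 0.8638  0.5039 -0.0021]
 [ 0.5039 -0.8638  0.0061]
 [ 0.0013 -0.0064 -1.    ]]
[array([ 560.4, -397.9,    2.6]), array([ 3.403, -2.881])]
```

Emit:
step_arm([
  [28, -20, 0, -0.12, -1],
  [56, -40, 0, -0.24, -1],
  [84, -60, 0, -0.36, -1],
  [112, -80, 0, -0.48, -1],
  [140, -99, 0, -0.6, -1],
  [168, -119, 0, -0.72, -1],
  [196, -139, 0, -0.84, -1],
  [224, -159, 0, -0.96, -1],
  [252, -179, 0, -1.08, -1],
  [280, -199, 0, -1.2, -1],
  [308, -219, 0, -1.32, -1],
  [336, -239, 0, -1.44, -1],
  [364, -259, 0, -1.56, -1],
  [392, -278, 0, -1.68, -1],
  [420, -298, 0, -1.8, -1],
  [448, -318, 0, -1.92, -1],
  [476, -338, 0, -2.04, -1],
  [504, -358, 0, -2.16, -1],
  [532, -378, 0, -2.28, -1],
  [560, -398, 0, -2.4, -1],
])

```text
time: 3.38
position: [0.4532, 0.1289, 0.3014]
eef_rot: [0.106, 0.994, 0.0, 0.0]
wrist_force: [0.3, -0.6, 0.1]
gripper_width: 0.999
```

Run:
```python
from h import *
s=sense(); print(s["time"],s["position"],s["qpos"],yaw())
print(to([.53,.159,.16],195.2))
p=grab_frame("wrist"); save(p,'w1')
for n in ["bottle_c_mid","bottle_c_cap","wedge_loose_mid"]:
    print(n,[(round(d["p"],2),np.array(d["at"])) for d in pinpoint(n,p)])
p=grab_frame("scene"); save(p,'s1')
for n in ["bottle_c_mid","bottle_c_cap","bottle_b_mid","bottle_b_cap","bottle_a_mid","bottle_a_cap","deck_mid","deck_end","wedge_loose_mid"]:
    print(n,[(round(d["p"],2),np.array(d["at"])) for d in pinpoint(n,p)])
```

```text
3.3833 [0.4532 0.1289 0.3014] [0.2771 0.1302 0.0278 1.468  0.     0.4886] 167.88367931101072
[array([-68.7,  45.5, 141.5]), array([ 5.806, -0.477])]
bottle_c_mid [(0.68, array([0.557 , 0.1681, 0.0624]))]
bottle_c_cap [(0.72, array([0.5016, 0.1535, 0.099 ])), (0.59, array([0.4062, 0.351 , 0.0187]))]
wedge_loose_mid [(0.88, array([0.4022, 0.3517, 0.0219])), (0.87, array([0.2722, 0.3421, 0.0233])), (0.7, array([0.3365, 0.467 , 0.0181])), (0.56, array([0.5271, 0.2911, 0.0172]))]
bottle_c_mid [(0.54, array([0.5592, 0.1669, 0.0616]))]
bottle_c_cap []
bottle_b_mid [(0.85, array([ 0.4343, -0.3896,  0.1156]))]
bottle_b_cap [(0.55, array([ 0.3736, -0.3752,  0.1154]))]
bottle_a_mid [(0.81, array([ 0.4221, -0.4452,  0.0984]))]
bottle_a_cap [(0.67, array([ 0.3638, -0.4314,  0.1069])), (0.59, array([0.4021, 0.3508, 0.0192]))]
deck_mid [(0.86, array([ 0.4324, -0.3857,  0.0864]))]
deck_end [(0.89, array([ 0.4229, -0.2278,  0.1057]))]
wedge_loose_mid [(0.71, array([0.4034, 0.3499, 0.0203])), (0.66, array([0.5282, 0.2914, 0.0191])), (0.56, array([0.4141, 0.6052, 0.0197])), (0.55, array([0.2712, 0.3363, 0.0206])), (0.49, array([0.3409, 0.4606, 0.018 ]))]
```

View pics/w1.png

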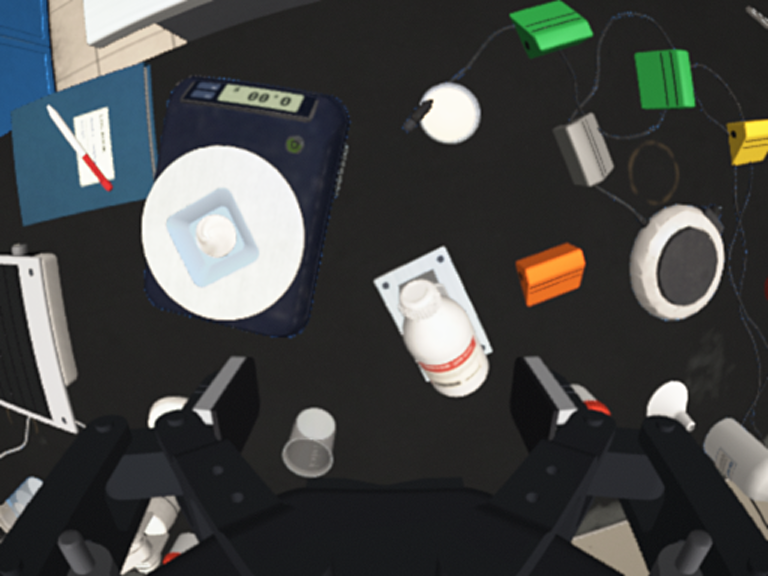

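View pics/s1.png

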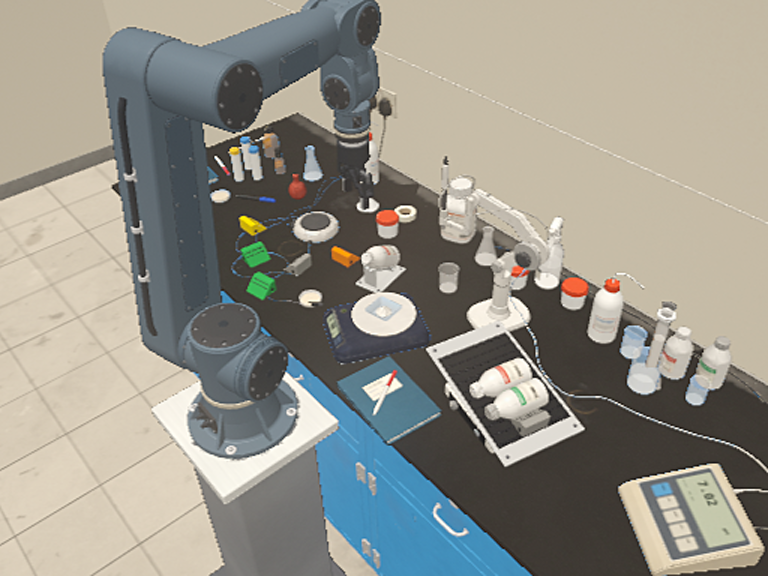

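Run:
```python
from h import *
print(to([.557,.167,.15],194.6),to([.557,.167,.042]))
```

```text
[array([-92.9,  62. , 151.6]), array([ 5.81 , -0.474])] [array([-92.8,  61.9, 259.6])]
```

Emit:
step_arm([
  [-25, 16, 30, -0.12, -1],
  [-50, 32, 60, -0.24, -1],
  [-75, 48, 90, -0.36, -1],
  [-93, 62, 125, -0.474, -1],
  [-93, 62, 151, -0.474, -1],
  [-93, 62, 151, -0.474, -1],
])

```text
time: 4.58
position: [0.5549, 0.1669, 0.1443]
eef_rot: [-0.128, 0.992, -0.001, -0.005]
wrist_force: [-0.2, -0.4, -0.3]
gripper_width: 1.002
```

Run:
```python
from h import *
s=sense(); print(s["time"],s["position"],s["qpos"],yaw())
print(to([.557,.167,.042],194.6))
p=grab_frame("wrist"); save(p,'w2')
for n in ["bottle_c_mid","bottle_c_cap","wedge_loose_mid"]:
    print(n,[(round(d["p"],2),np.array(d["at"])) for d in pinpoint(n,p)])
```

```text
4.5833 [0.5549 0.1669 0.1443] [ 0.2921  0.3776 -0.0385  1.1638  0.0001  0.0358] -165.31557737415488
[array([ -3. ,  -0.4, 102.3]), array([ 0.001, -6.282])]
bottle_c_mid []
bottle_c_cap [(0.7, array([0.5022, 0.1478, 0.0986]))]
wedge_loose_mid [(0.68, array([0.5287, 0.2937, 0.0202]))]
```

View pics/w2.png

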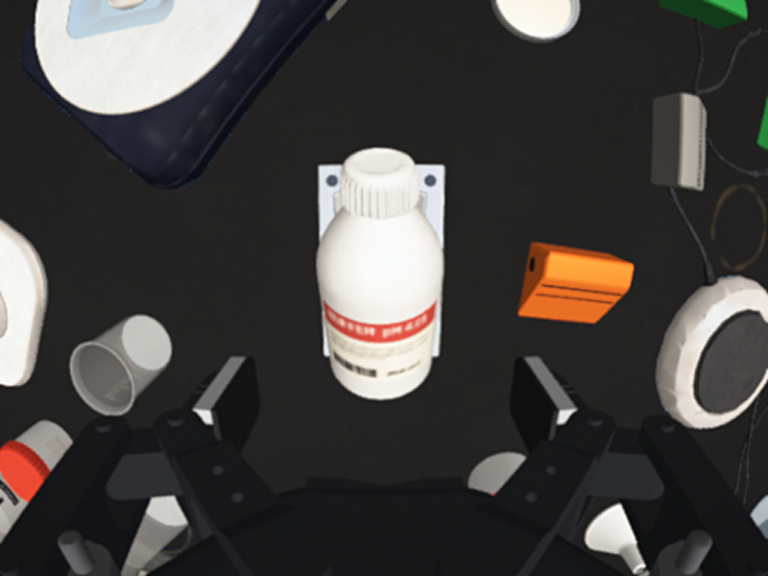

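Run:
```python
from h import *
s=sense(); print(s["time"],s["position"],s["qd"],s["eef_rot"])
print(to([.557,.167,.042],194.6))
```

```text
4.7833 [0.5576 0.1675 0.1526] [ 0.0004 -0.0161  0.0051 -0.0073  0.0009 -0.0025] [-0.1273  0.9919  0.0002  0.0012]
[array([  0.9,  -0.3, 110.6]), array([ 0.001, -6.283])]
```

Emit:
step_arm([
  [0, 0, 30, 0, -1],
  [0, 0, 60, 0, -1],
  [0, 0, 85, 0, -1],
  [0, 0, 100, 0, -1],
  [0, 0, 108, 0, -1],
  [0, 0, 108, 0, -1],
  [0, 0, 108, 0, 0],
  [0, 0, 108, 0, 1],
  [0, 0, 108, 0, 1],
  [0, 0, 108, 0, 1],
  [0, 0, 108, 0, 1],
  [0, 0, 108, 0, 1],
], grip_force=40)

```text
time: 5.78
position: [0.5591, 0.1655, 0.0452]
eef_rot: [-0.127, 0.992, -0.002, 0.002]
wrist_force: [1.6, -11.7, 10.6]
gripper_width: 0.689
```

Run:
```python
from h import *
s=sense(); print(s["time"],s["position"],s["wrist_force"],s["torque"],s["gripper_width"])
p=grab_frame("wrist"); save(p,'w3')
```

```text
5.7833 [0.5591 0.1655 0.0452] [  1.6129 -11.6841  10.565 ] [-2.6311 -0.19    0.0703] 0.689425814769273
```

View pics/w3.png

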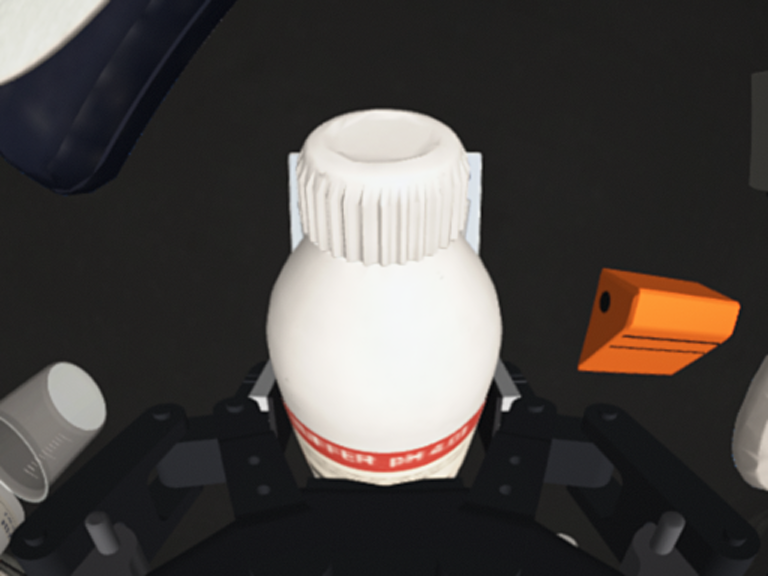

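Emit:
step_arm([
  [-5, 0, -8.7, 0, 1],
  [-10, 0, -17.3, 0, 1],
  [-15, 0, -26, 0, 1],
  [-20, 0, -34.6, 0, 1],
  [-25, 0, -43.3, 0, 1],
  [-30, 0, -52, 0, 1],
  [-30, 0, -80, 0, 1],
  [-30, 0, -120, 0, 1],
  [-30, 0, -160, 0, 1],
  [-30, 0, -200, 0, 1],
  [-30, 0, -215, 0, 1],
  [-30, 0, -215, 0, 1],
  [-30, 0, -215, 0, 1],
])

```text
time: 6.92
position: [0.5866, 0.1752, 0.2591]
eef_rot: [-0.128, 0.992, 0.0, 0.002]
wrist_force: [0.6, 0.5, -2.8]
gripper_width: 0.693
```

Run:
```python
from h import *
s=sense(); print(s["time"],s["position"],s["wrist_force"],s["torque"],s["gripper_width"],yaw())
p=grab_frame("wrist"); save(p,'w4')
p=grab_frame("scene"); save(p,'s4')
for n in ["bottle_c_mid","bottle_c_cap"]:
    print(n,[(round(d["p"],2),np.array(d["at"])) for d in pinpoint(n,p)])
s=sense(); print(s["time"],s["position"],s["wrist_force"],s["torque"],s["gripper_width"],yaw())
```

```text
6.9167 [0.5866 0.1752 0.2591] [ 0.5622  0.5129 -2.833 ] [-0.0153 -0.0172  0.0271] 0.692800878000263 -165.3235869823291
bottle_c_mid [(0.53, array([0.5856, 0.1752, 0.2762]))]
bottle_c_cap [(0.57, array([ 0.4356, -0.3863,  0.0863])), (0.53, array([ 0.4236, -0.2279,  0.106 ]))]
7.1167 [0.5854 0.1749 0.2559] [ 0.1018 -0.0563 -2.0288] [-0.0185 -0.0377  0.0193] 0.6939676359160653 -165.3203131106521
```

View pics/s4.png

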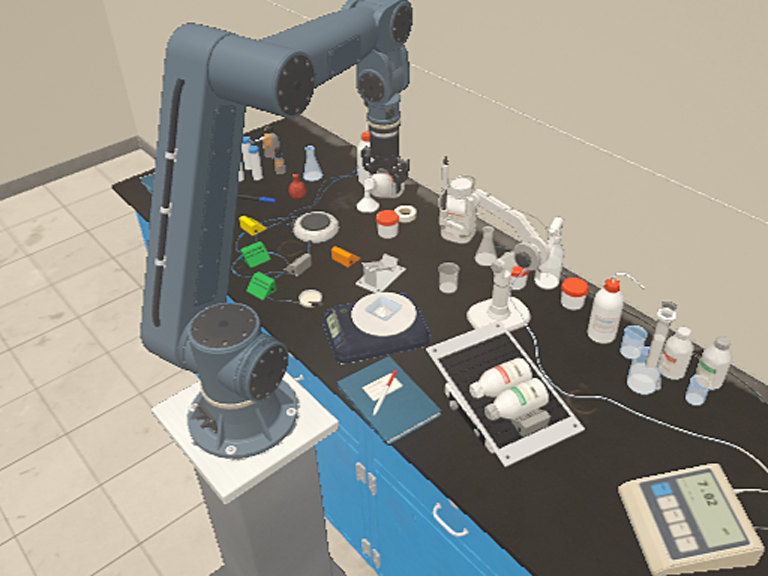

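View pics/w4.png

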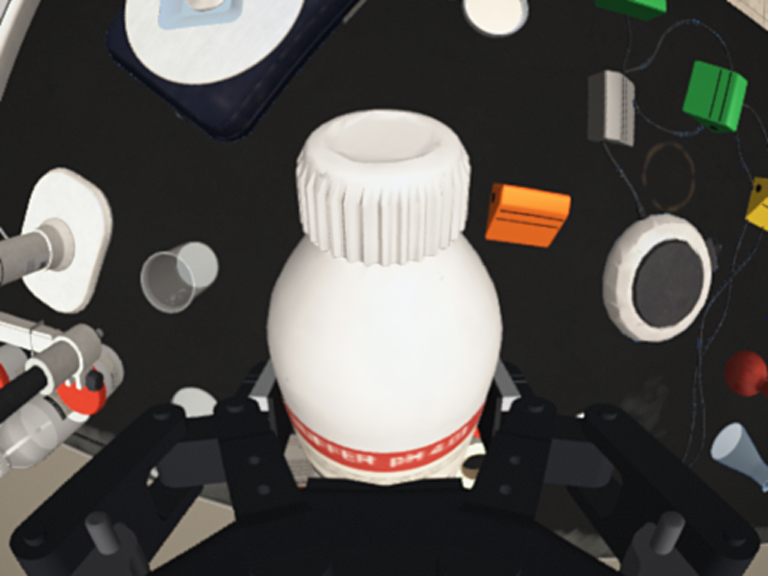

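```bash
cat >> h.py <<'E'
th=np.radians(-13.1); t8=np.radians(8)
DM=np.array([0.4333,-0.3862,0.0840])
X=np.array([np.cos(th),np.sin(th),0]); Y=np.array([-np.sin(th)*np.cos(t8),np.cos(th)*np.cos(t8),np.sin(t8)]); N=np.cross(X,Y)
def deck(x,y,z): return DM+(x*X+y*Y+z*N)/1000
E
python3 - <<'E'
from h import *
print("b",deck(0,0,30),"a",deck(0,-60,30),"end",deck(-45,150,0),"wl",deck(0,-98,18))
f=deck(0,84,30); print("final tcp",f-[0,0,.0195])
st=deck(22,84,30)+[0,0,.021+.06-.0195]; print("start",st)
print(to([.42,-.05,.28],167),to(st,166.9)); print(sense()["qpos"])
E
```

```text
b [ 0.4324 -0.3903  0.1137] a [ 0.4189 -0.4481  0.1054] end [ 0.4231 -0.2313  0.1049] wl [ 0.4107 -0.4832  0.0882]
final tcp [ 0.4512 -0.3092  0.1059]
start [ 0.4726 -0.3142  0.1869]
[array([ 217. , -175.6,  -23.6]), array([ 0.483, -5.8  ])] [array([ 232.8, -444.6,   69.6]), array([ 0.485, -5.798])]
[0.2903 0.3866 0.2636 1.4504 0.0001 0.0341]
```

Emit:
step_arm([
  [36, -29, -5, 0.08, 1],
  [72, -58, -10, 0.16, 1],
  [108, -87, -15, 0.24, 1],
  [144, -117, -20, 0.32, 1],
  [180, -146, -24, 0.4, 1],
  [217, -175, -24, 0.485, 1],
  [219, -210, -24, 0.485, 1],
  [221, -245, -20, 0.485, 1],
  [223, -280, -15, 0.485, 1],
  [225, -315, -10, 0.485, 1],
  [227, -350, -5, 0.485, 1],
  [229, -385, 0, 0.485, 1],
  [231, -420, 0, 0.485, 1],
  [233, -445, 0, 0.485, 1],
  [233, -445, 0, 0.485, 1],
  [233, -445, 0, 0.485, 1],
])

```text
time: 8.45
position: [0.4729, -0.3154, 0.2554]
eef_rot: [0.115, 0.993, 0.001, -0.001]
wrist_force: [0.7, 1.8, -2.2]
gripper_width: 0.694
```

```bash
sed -i 's/DM=np.array.*/DM=np.array([0.435,-0.3845,0.083])/' h.py
python3 - <<'E'
from h import *
s=sense(); print(s["time"],s["position"],s["wrist_force"],s["torque"],s["gripper_width"],yaw(),s["qpos"])
for c in ["wrist","top","scene"]:
  p=grab_frame(c); save(p,c[0]+'5')
  for n in ["bottle_b_mid","bottle_b_cap","deck_mid","deck_end","wedge_low_mid"]:
    print(n,[(round(d["p"],2),np.array(d["at"])) for d in pinpoint(n,p)])
f=deck(0,84,30)-[0,0,.0195]; print("final",f,to(f,166.9)); st=deck(22,84,30)+[0,0,.021-.0195]; print("contact",to(st,166.9))
E
```

```text
8.45 [ 0.4729 -0.3154  0.2554] [ 0.6682  1.8476 -2.1846] [ 0.055   0.0375 -0.0082] 0.6941645823569266 166.76413427726544 [-0.5883  0.3102  0.1485  1.4123  0.0002 -0.3573]
bottle_b_mid [(0.91, array([ 0.4379, -0.39  ,  0.1137])), (0.38, array([0.6516, 0.0048, 0.0362]))]
bottle_b_cap [(0.83, array([ 0.3738, -0.3686,  0.1147])), (0.38, array([ 0.4362, -0.3903,  0.1145]))]
deck_mid []
deck_end [(0.82, array([ 0.4254, -0.2304,  0.1053]))]
wedge_low_mid []
bottle_b_mid []
bottle_b_cap []
deck_mid [(0.83, array([ 0.4324, -0.382 ,  0.0861]))]
deck_end [(0.63, array([ 0.429 , -0.2348,  0.1064]))]
wedge_low_mid [(0.28, array([0.3462, 0.213 , 0.0047]))]
bottle_b_mid [(0.94, array([ 0.4339, -0.3897,  0.1144])), (0.47, array([ 0.4256, -0.4487,  0.1018]))]
bottle_b_cap [(0.96, array([ 0.3741, -0.373 ,  0.1158]))]
deck_mid [(0.56, array([ 0.4331, -0.386 ,  0.0855])), (0.33, array([0.7004, 0.306 , 0.0291]))]
deck_end [(0.6, array([ 0.4222, -0.2265,  0.1055]))]
wedge_low_mid [(0.82, array([ 0.411 , -0.478 ,  0.0857]))]
final [ 0.4529 -0.3075  0.1049] [array([ 21.5,   2. , 152.4]), array([ 6.283, -0.   ])]
contact [array([ -0.5,   2.1, 131.4]), array([ 6.283, -0.   ])]
```

View pics/w5.png

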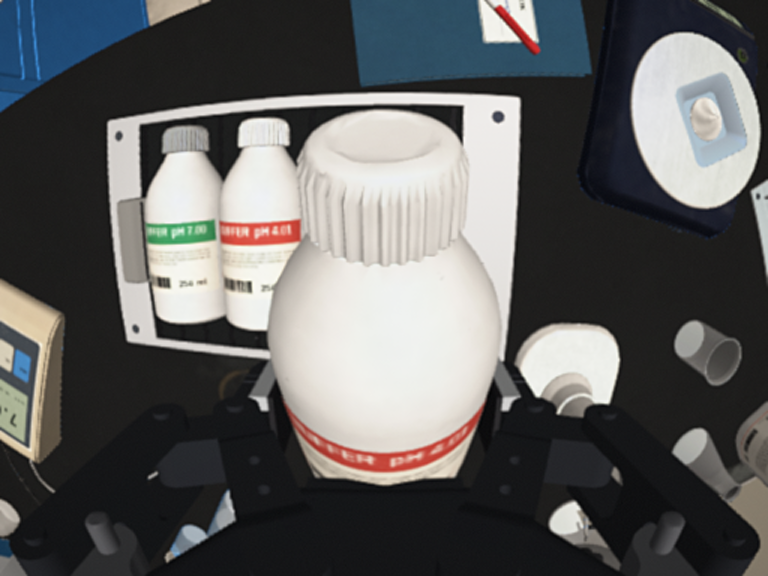

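View pics/s5.png

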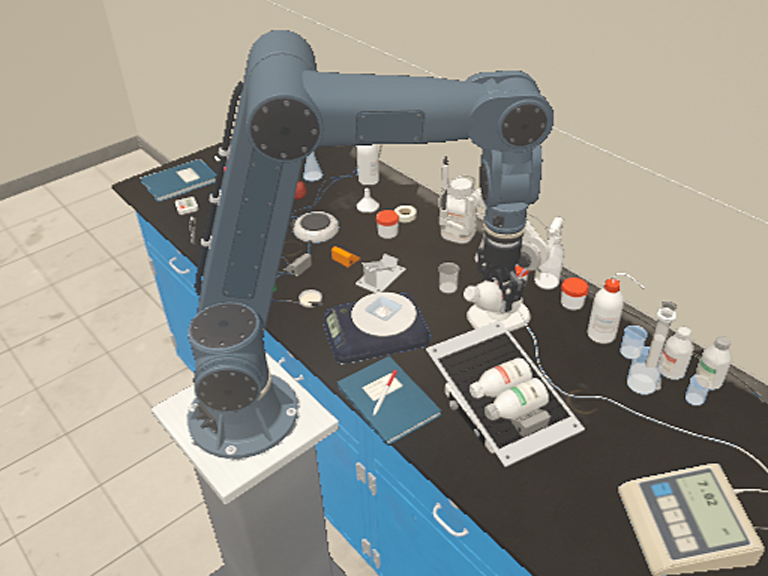

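View pics/t5.png

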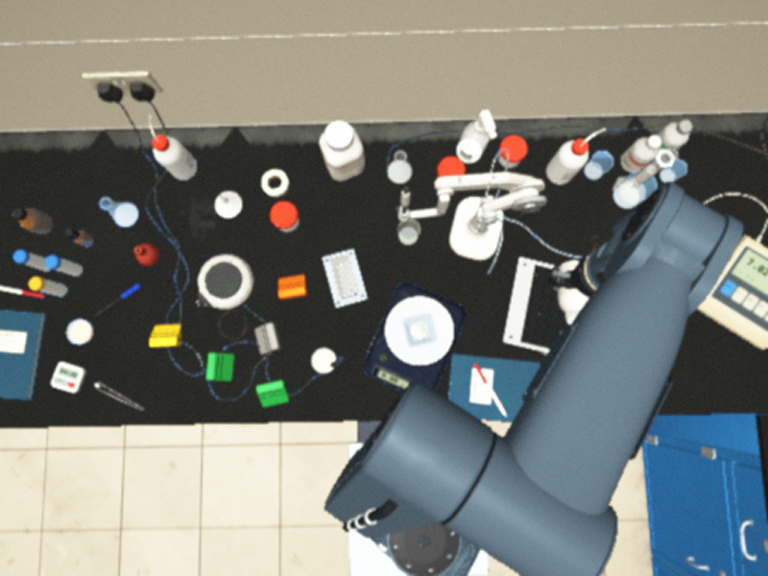

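Emit:
step_arm([
  [0, 2, 35, 0, 1],
  [0, 2, 70, 0, 1],
  [0, 2, 100, 0, 1],
  [0, 2, 115, 0, 1],
  [0, 2, 122, 0, 1],
  [0, 2, 126, 0, 1],
  [0, 2, 126, 0, 1],
  [0, 2, 126, 0, 1],
], grip_force=30)

```text
time: 10.02
position: [0.4746, -0.3129, 0.1324]
eef_rot: [0.114, 0.993, -0.0, 0.001]
wrist_force: [-0.6, -1.1, -2.3]
gripper_width: 0.692
```

Run:
```python
from h import *
s=sense(); print(s["time"],s["position"],s["wrist_force"],s["torque"],s["gripper_width"],yaw())
for c in ["wrist","scene"]:
  p=grab_frame(c); save(p,c[0]+'6')
  if c=="scene": cv2.imwrite('pics/s6z.png',cv2.resize(cv2.cvtColor(p["pixels"],cv2.COLOR_RGB2BGR)[170:320,270:420],None,fx=4,fy=4,interpolation=cv2.INTER_CUBIC))
  for n in ["bottle_b_mid","bottle_c_cap"]:
    print(n,[(round(d["p"],2),np.array(d["at"])) for d in pinpoint(n,p)])
```

```text
10.0167 [ 0.4746 -0.3129  0.1324] [-0.6058 -1.1392 -2.2536] [-0.0456 -0.0317 -0.0145] 0.6916437589027501 166.88978482532437
bottle_b_mid [(0.65, array([ 0.4343, -0.3897,  0.1151]))]
bottle_c_cap [(0.62, array([ 0.4201, -0.297 ,  0.1893]))]
bottle_b_mid [(0.73, array([ 0.4328, -0.3879,  0.1129]))]
bottle_c_cap [(0.65, array([ 0.4189, -0.3017,  0.1831]))]
```

View pics/w6.png

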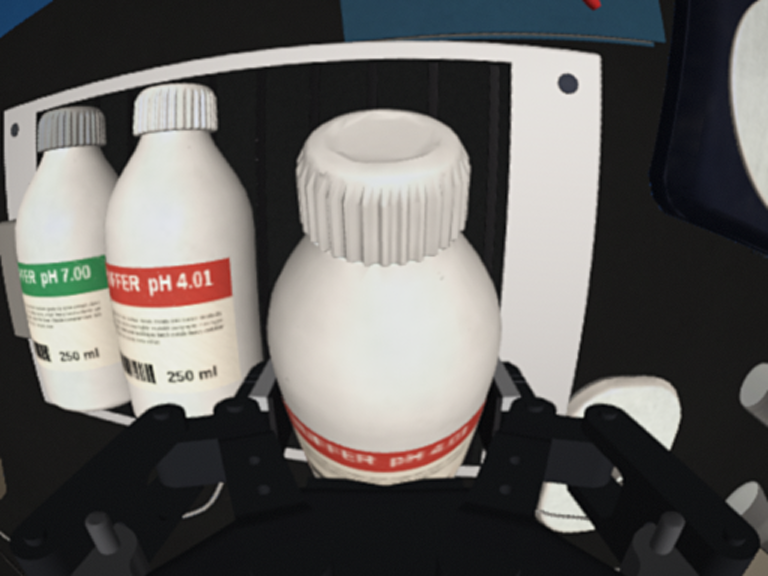

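View pics/s6z.png

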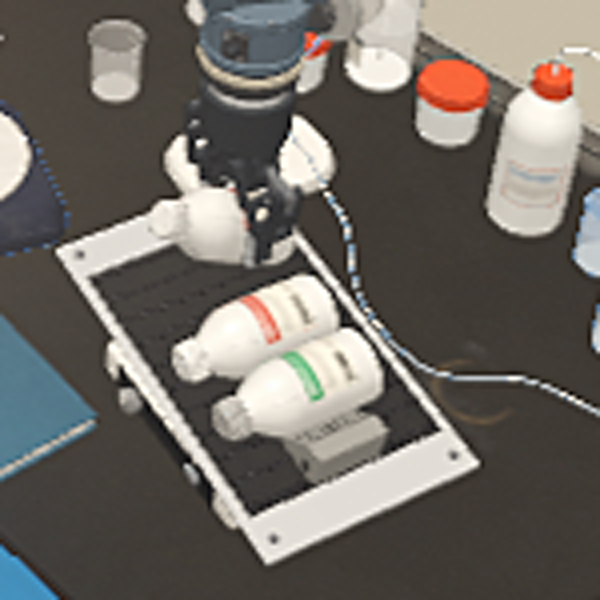

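Emit:
step_arm([
  [0, 0, 3, 0, 1],
  [0, 0, 6, 0, 1],
  [5, 0, 9, 0, 1],
  [9, 0, 11, 0, 1],
  [13, 0, 14, 0, 1],
  [16, 0, 17, 0, 1],
], grip_force=22)

```text
time: 10.82
position: [0.4594, -0.3094, 0.1154]
eef_rot: [0.114, 0.993, -0.001, 0.002]
wrist_force: [-0.5, -0.1, 8.6]
gripper_width: 0.693
```

Run:
```python
from h import *
s=sense(); print(s["time"],s["position"],s["wrist_force"],s["torque"],s["gripper_width"],yaw())
for c in ["wrist","scene"]:
  p=grab_frame(c); save(p,c[0]+'7')
  if c=="scene": cv2.imwrite('pics/s7z.png',cv2.resize(cv2.cvtColor(p["pixels"],cv2.COLOR_RGB2BGR)[170:320,270:420],None,fx=4,fy=4,interpolation=cv2.INTER_CUBIC))
  for n in ["bottle_b_mid","bottle_c_cap"]:
    print(n,[(round(d["p"],2),np.array(d["at"])) for d in pinpoint(n,p)])
s=sense(); print(s["time"],s["position"],s["wrist_force"],s["torque"])
```

```text
10.8167 [ 0.4594 -0.3094  0.1154] [-0.5261 -0.067   8.5547] [ 0.0691 -0.2393  0.0481] 0.6927053849694226 166.8951647240954
bottle_b_mid [(0.83, array([ 0.4358, -0.3874,  0.1154]))]
bottle_c_cap [(0.74, array([ 0.3983, -0.2959,  0.1552]))]
bottle_b_mid [(0.67, array([ 0.4358, -0.389 ,  0.1135]))]
bottle_c_cap [(0.9, array([ 0.3995, -0.2946,  0.1474])), (0.25, array([ 0.3753, -0.3757,  0.1144]))]
11.1167 [ 0.4589 -0.3092  0.1151] [-1.5425  0.1714  6.3841] [-0.0028 -0.0726 -0.0281]
```

View pics/w7.png

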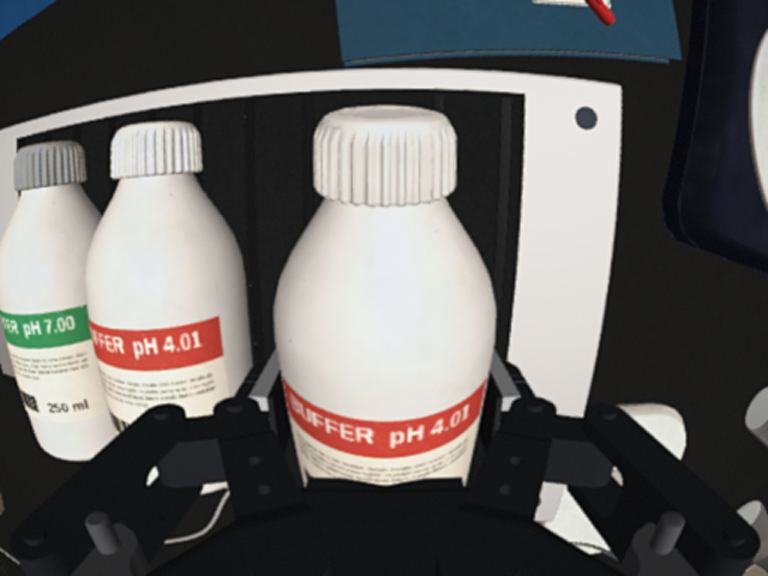

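View pics/s7z.png

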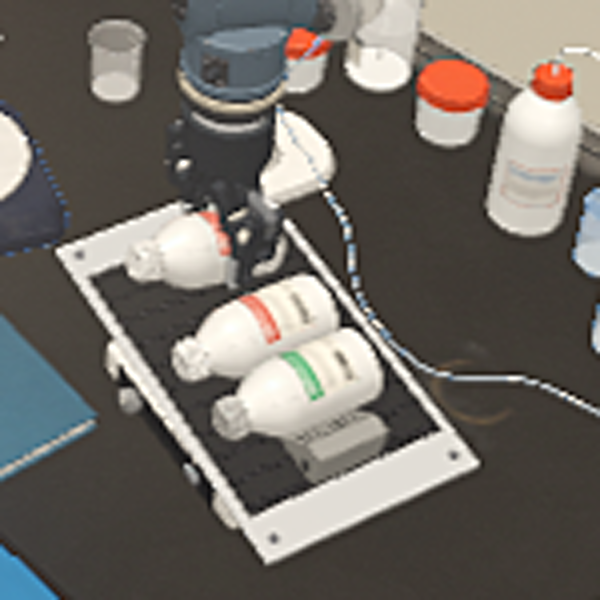

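Emit:
step_arm([
  [2, 0, 2, 0, 1],
  [4, 0, 4, 0, 1],
  [6, 0, 6, 0, 1],
  [7, 0, 8, 0, 1],
  [8, 0, 10, 0, 1],
  [8, 0, 10, 0, 1],
], grip_force=22)

```text
time: 11.62
position: [0.4505, -0.3074, 0.1049]
eef_rot: [0.114, 0.993, -0.0, 0.0]
wrist_force: [-2.8, 0.0, 6.8]
gripper_width: 0.692
```

Run:
```python
from h import *
s=sense(); print(s["time"],s["position"],s["wrist_force"],s["torque"],s["gripper_width"],yaw())
for c in ["wrist","scene"]:
  p=grab_frame(c); save(p,c[0]+'8')
  if c=="scene": cv2.imwrite('pics/s8z.png',cv2.resize(cv2.cvtColor(p["pixels"],cv2.COLOR_RGB2BGR)[170:320,270:420],None,fx=4,fy=4,interpolation=cv2.INTER_CUBIC))
  for n in ["bottle_b_mid","bottle_c_cap"]:
    print(n,[(round(d["p"],2),np.array(d["at"])) for d in pinpoint(n,p)])
s=sense(); print(s["time"],s["position"],s["wrist_force"],s["torque"])
```

```text
11.6167 [ 0.4505 -0.3074  0.1049] [-2.7962  0.0144  6.7996] [-0.1     0.237  -0.0166] 0.6916465907795433 166.87041899818388
bottle_b_mid [(0.58, array([ 0.4385, -0.3876,  0.116 ]))]
bottle_c_cap [(0.96, array([ 0.3873, -0.2912,  0.1291]))]
bottle_b_mid [(0.76, array([ 0.4349, -0.3882,  0.1141]))]
bottle_c_cap []
11.9167 [ 0.4506 -0.3074  0.105 ] [-1.3147 -0.9842  6.8835] [-0.131   0.2747 -0.0926]
```

View pics/s8z.png

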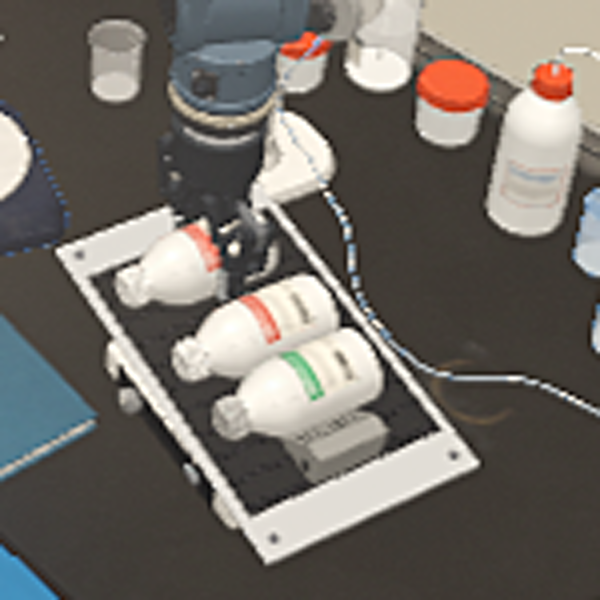

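View pics/w8.png

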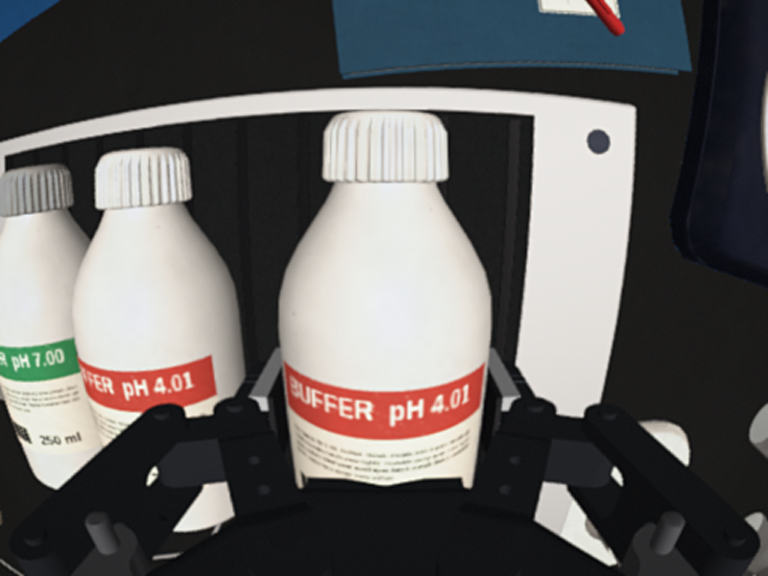

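Emit:
step_arm([
  [0, 0, 0, 0, -0.45],
  [0, 0, 0, 0, -0.54],
  [0, 0, 0, 0, -0.54],
  [0, 0, -5, 0, -0.54],
  [0, 0, -15, 0, -0.54],
  [0, 0, -30, 0, -0.54],
  [0, 0, -50, 0, -0.54],
  [0, 0, -80, 0, -0.54],
  [0, 0, -120, 0, -1],
  [0, 0, -150, 0, -1],
])

```text
time: 12.75
position: [0.4505, -0.3069, 0.2578]
eef_rot: [0.114, 0.993, -0.0, 0.001]
wrist_force: [0.8, -0.5, 1.1]
gripper_width: 0.994
```

Run:
```python
from h import *
s=sense(); print(s["time"],s["position"],s["wrist_force"],s["torque"],s["gripper_width"],yaw())
for c in ["wrist","scene"]:
  p=grab_frame(c); save(p,c[0]+'9')
  if c=="scene": cv2.imwrite('pics/s9z.png',cv2.resize(cv2.cvtColor(p["pixels"],cv2.COLOR_RGB2BGR)[170:320,270:420],None,fx=4,fy=4,interpolation=cv2.INTER_CUBIC))
  for n in ["bottle_b_mid","bottle_c_cap","wedge_low_mid"]:
    print(n,[(round(d["p"],2),np.array(d["at"])) for d in pinpoint(n,p)])
```

```text
12.75 [ 0.4505 -0.3069  0.2578] [ 0.7737 -0.5034  1.0803] [-0.0142 -0.0842 -0.0134] 0.9937169820420887 166.89503037095898
bottle_b_mid [(0.83, array([ 0.4366, -0.3874,  0.1155]))]
bottle_c_cap [(0.79, array([ 0.3842, -0.3091,  0.1243]))]
wedge_low_mid [(0.71, array([ 0.412 , -0.4794,  0.0902]))]
bottle_b_mid [(0.77, array([ 0.4348, -0.3882,  0.1141]))]
bottle_c_cap [(0.88, array([ 0.382 , -0.3082,  0.121 ]))]
wedge_low_mid [(0.67, array([ 0.4241, -0.2278,  0.1009])), (0.65, array([ 0.4108, -0.4779,  0.09  ]))]
```

View pics/s9z.png

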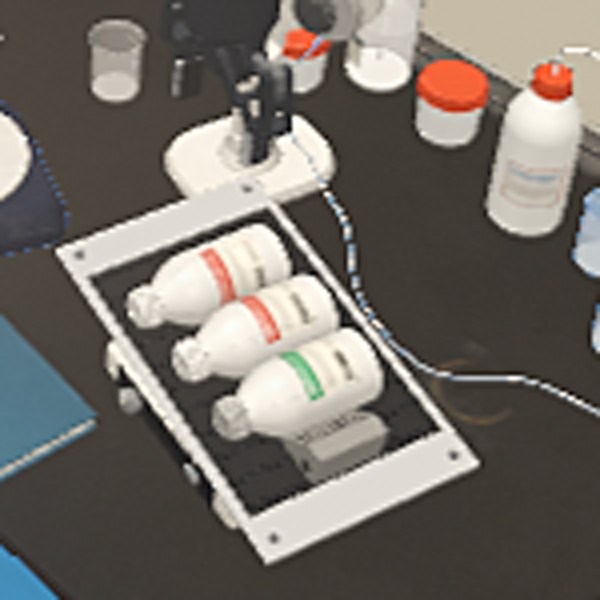

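View pics/w9.png

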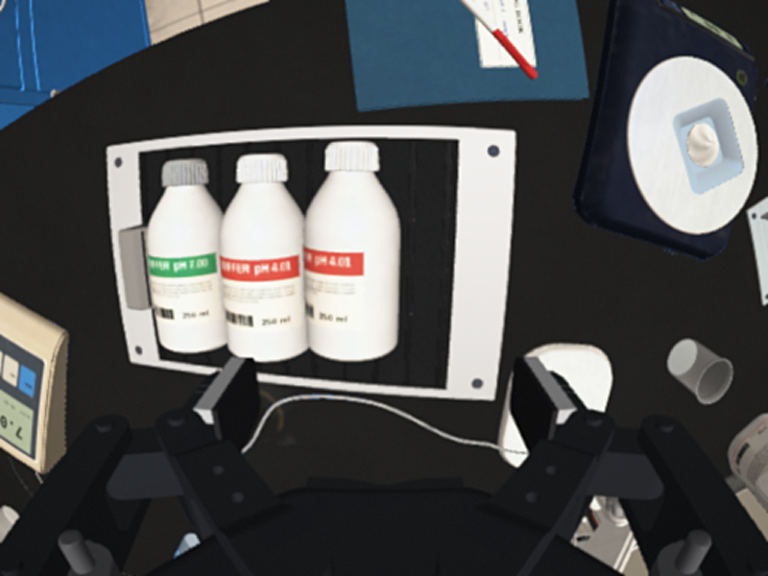

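Run:
```python
from h import *
print(to([.42,0,.28],108),to([.41,.33,.20],108)); print(sense()["qpos"])
```

```text
[array([ 98.9, 291.9, -26.3]), array([ 1.028, -5.255])] [array([183.3, 611. ,  54.1]), array([ 1.028, -5.255])]
[-0.5982  0.2679  0.0831  1.3882  0.     -0.3694]
```

Emit:
step_arm([
  [12, 36, -10, 0, -1],
  [24, 72, -20, 0, -1],
  [36, 108, -25, 0.1, -1],
  [48, 144, -25, 0.2, -1],
  [60, 180, -25, 0.3, -1],
  [72, 216, -25, 0.4, -1],
  [85, 252, -25, 0.5, -1],
  [99, 290, -25, 0.6, -1],
  [108, 326, -20, 0.7, -1],
  [118, 362, -15, 0.8, -1],
  [127, 398, -10, 0.9, -1],
  [137, 434, 0, 1.0, -1],
  [146, 470, 10, 1.03, -1],
  [156, 506, 20, 1.03, -1],
  [165, 542, 32, 1.03, -1],
  [175, 578, 44, 1.03, -1],
  [183, 611, 54, 1.03, -1],
  [183, 611, 54, 1.03, -1],
  [183, 611, 54, 1.03, -1],
])

```text
time: 14.73
position: [0.4097, 0.3305, 0.1984]
eef_rot: [0.587, 0.809, -0.002, -0.001]
wrist_force: [0.6, -0.9, 0.0]
gripper_width: 1.0
```

Run:
```python
from h import *
s=sense(); print(s["time"],s["position"],s["wrist_force"],s["gripper_width"],yaw(),s["qpos"])
p=grab_frame("wrist"); save(p,'w10')
for n in ["wedge_loose_mid"]:
    print(n,[(round(d["p"],2),np.array(d["at"])) for d in pinpoint(n,p)])
    for o in outline_of(n,p):
        m=o["region"]; pts=np.argwhere(m)[:,::-1].astype(np.float32)
        print(round(o["p"],2),pts.mean(0),cv2.minAreaRect(pts),p["pixels"][m].mean(0))
```

```text
14.7333 [0.4097 0.3305 0.1984] [ 0.5798 -0.9196  0.027 ] 1.0003214238819025 108.04455756524635 [ 0.6787  0.2564 -0.0737  1.2443  0.0001  1.9346]
wedge_loose_mid [(0.94, array([0.2743, 0.3425, 0.0203])), (0.79, array([0.3346, 0.4629, 0.016 ])), (0.64, array([0.5304, 0.2909, 0.0203])), (0.61, array([0.403 , 0.3492, 0.0185]))]
0.93 [147.9947 131.5227] ((147.57400512695312, 132.2295379638672), (41.213863372802734, 58.239837646484375), 4.513988018035889) [ 57.156  168.996   78.8568]
0.75 [334.4388 229.3743] ((335.7458801269531, 232.70492553710938), (40.59722137451172, 61.26802062988281), 13.240518569946289) [224.7256 127.8106  45.2489]
0.63 [256.4417 153.1898] ((256.65045166015625, 152.7433624267578), (60.066673278808594, 51.286163330078125), 3.814074993133545) [191.0326 185.2936 176.9879]
0.56 [231.6984  36.8819] ((231.30001831054688, 37.599998474121094), (62.9293212890625, 52.810035705566406), 18.434947967529297) [ 62.267  167.904   82.8626]
```

View pics/w10.png

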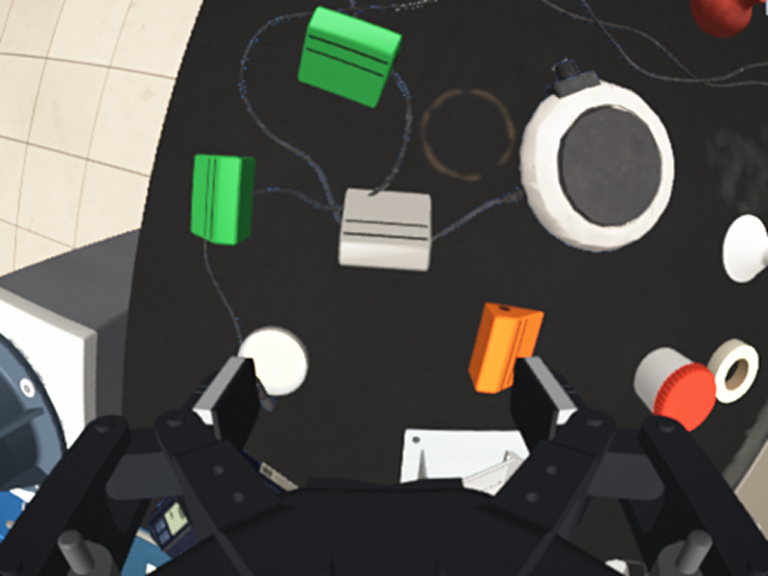

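```bash
cat >> h.py <<'E'
def unproj(p,uv,z):
    K,Rm,t=np.array(p["camera_matrix"]),np.array(p["R"]),np.array(p["t"])
    d=(np.array(uv)-K[:2,2])/K[0,0]; r=np.linalg.norm(d); ray=np.array([*(d/r*np.sin(r)),np.cos(r)])
    w=Rm.T@ray; c=-Rm.T@t; return c+w*(z-c[2])/w[2]
E
python3 - <<'E'
from h import *
p=grab_frame("wrist")
im=cv2.cvtColor(p["pixels"],cv2.COLOR_RGB2BGR)
cv2.imwrite('pics/wz10.png',cv2.resize(im[115:190,215:300],None,fx=8,fy=8,interpolation=cv2.INTER_CUBIC))
for o in outline_of("wedge_loose_mid",p):
    m=o["region"]
    if p["pixels"][m].mean(0)[2]>140:
        c=max(cv2.findContours(m.astype(np.uint8),0,2)[0],key=len); print(cv2.approxPolyDP(c,4,True).reshape(-1,2).tolist())
E
```

```text
[[230, 127], [227, 173], [284, 177], [284, 128]]
```

View pics/wz10.png

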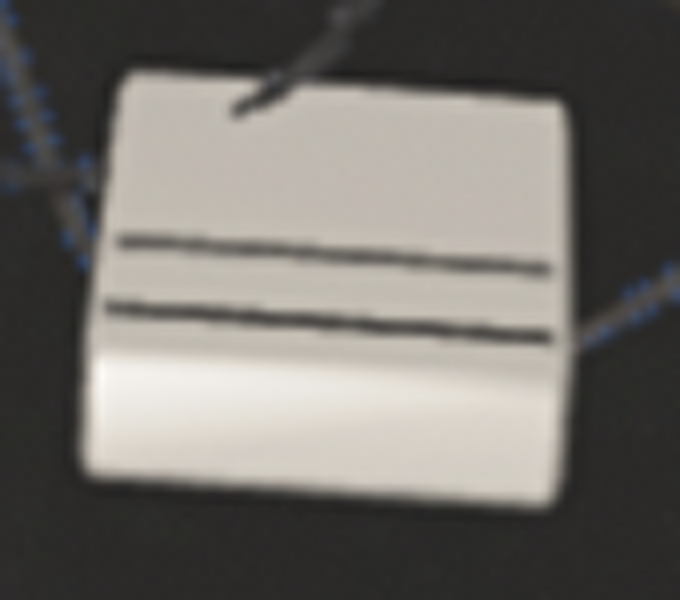

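Run:
```python
from h import *
p=grab_frame("wrist")
T=[unproj(p,u,0.001) for u in [(231.2,124),(285.6,127.5)]]; B=[unproj(p,u,.036) for u in [(225.6,174.4),(284.4,178.1)]]
for a in (T,B):
    d=a[1]-a[0]; print(a,np.linalg.norm(d),np.degrees(np.arctan2(d[1],d[0])))
mid=(sum(T)+sum(B))/4; print(mid, np.linalg.norm((sum(T)-sum(B))/2))
```

```text
[array([0.3685, 0.3715, 0.001 ]), array([0.429 , 0.3867, 0.001 ])] 0.062412251677469804 14.109171487861692
[array([0.3805, 0.3212, 0.036 ]), array([0.4411, 0.3364, 0.036 ])] 0.06251074712100588 14.0451207673059
[0.4048 0.354  0.0185] 0.06244249266289908
```

Run:
```python
from h import *
print(to([.4079,.3365,.006],104.1), sense()["position"])
```

```text
[array([  8.5,  -0.8, 194.8]), array([ 0.064, -6.219])] [0.4112 0.3286 0.2008]
```

Emit:
step_arm([
  [3, 0, 30, 0.064, -1],
  [8, -1, 65, 0.064, -1],
  [8, -1, 100, 0.064, -1],
  [8, -1, 135, 0.064, -1],
  [8, -1, 165, 0.064, -1],
  [8, -1, 182, 0.064, -1],
  [8, -1, 190, 0.064, -1],
  [8, -1, 193, 0.064, -1],
  [8, -1, 193, 0.064, -1],
  [8, -1, 193, 0.064, 1],
  [8, -1, 193, 0.064, 1],
  [8, -1, 193, 0.064, 1],
  [8, -1, 193, 0.064, 1],
  [8, -1, 193, 0.064, 1],
  [8, -1, 193, 0.064, 1],
], grip_force=50)

```text
time: 16.28
position: [0.4082, 0.3374, 0.0091]
eef_rot: [0.614, 0.789, 0.001, 0.0]
wrist_force: [-1.0, -2.0, 7.1]
gripper_width: 0.736
```

Run:
```python
from h import *
s=sense(); print(s["time"],s["position"],s["wrist_force"],s["torque"],s["gripper_width"],yaw())
p=grab_frame("wrist"); save(p,'w11')
```

```text
16.2833 [0.4082 0.3374 0.0091] [-1.0086 -2.0249  7.059 ] [-0.3915  0.3462  0.0294] 0.7363204905018452 104.21099566719494
```

View pics/w11.png

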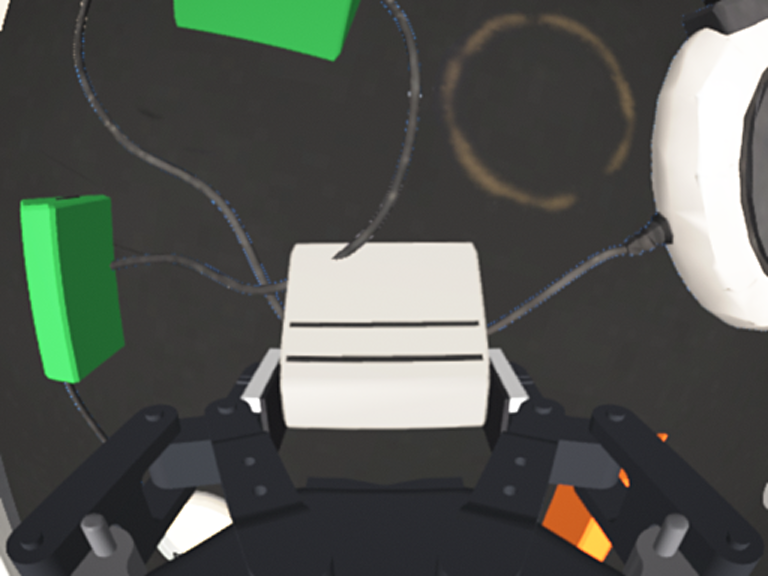

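Emit:
step_arm([
  [0, 0, -15, 0, 1],
  [0, 0, -45, 0, 1],
  [0, 0, -85, 0, 1],
  [0, 0, -125, 0, 1],
  [0, 0, -165, 0, 1],
  [0, 0, -205, 0, 1],
  [0, 0, -245, 0, 1],
  [0, 0, -260, 0, 1],
])

```text
time: 17.0
position: [0.4085, 0.3377, 0.2742]
eef_rot: [0.614, 0.789, 0.004, 0.001]
wrist_force: [0.8, -0.1, -1.7]
gripper_width: 0.737
```

Run:
```python
from h import *
print(sense()["position"],sense()["wrist_force"],sense()["gripper_width"])
print(to([.43,0,.27],256.9)); g=deck(0,126,0)+[0,0,.009]; print(g,to(g+[0,0,.09],256.9))
```

```text
[0.4085 0.3377 0.2742] [ 0.8072 -0.1295 -1.6501] 0.737046418850585
[array([-332.7,  -62.1,    2.4]), array([ 3.618, -2.665])]
[ 0.4633 -0.263   0.1095] [array([-596. ,  -94.9,   71.7]), array([ 3.618, -2.665])]
```

Emit:
step_arm([
  [-33, -6, 0, -0.12, 1],
  [-66, -12, 0, -0.24, 1],
  [-100, -18, 0, -0.36, 1],
  [-133, -25, 0, -0.48, 1],
  [-166, -31, 0, -0.6, 1],
  [-200, -37, 0, -0.72, 1],
  [-233, -43, 0, -0.84, 1],
  [-266, -50, 0, -0.96, 1],
  [-300, -56, 0, -1.08, 1],
  [-333, -62, 0, -1.2, 1],
  [-360, -65, 0, -1.32, 1],
  [-390, -70, 0, -1.44, 1],
  [-420, -74, 0, -1.56, 1],
  [-450, -78, 0, -1.68, 1],
  [-480, -81, 0, -1.8, 1],
  [-510, -84, 0, -1.92, 1],
  [-540, -88, 0, -2.04, 1],
  [-570, -92, 0, -2.16, 1],
  [-596, -95, 0, -2.28, 1],
  [-596, -95, 0, -2.4, 1],
])

```text
time: 18.67
position: [0.4621, -0.2683, 0.2677]
eef_rot: [-0.492, 0.871, -0.001, 0.0]
wrist_force: [-0.9, 1.0, -2.4]
gripper_width: 0.738
```

Run:
```python
from h import *
s=sense(); print(s["time"],s["position"],s["wrist_force"],s["gripper_width"],yaw(),s["qpos"])
g=deck(0,126,0)+[0,0,.009];print(to(g+[0,0,.05],256.9))
```

```text
18.6667 [ 0.4621 -0.2683  0.2677] [-0.8842  0.9735 -2.3601] 0.7379652364637173 -121.06669548503875 [-0.5254  0.2439  0.0868  1.4117 -0.0011 -1.554 ]
[array([ -5.3,   2. , 108.1]), array([ 5.97 , -0.314])]
```

Emit:
step_arm([
  [0, 0, 20, -0.12, 1],
  [0, 0, 50, -0.24, 1],
  [0, 0, 85, -0.265, 1],
  [0, 0, 110, -0.265, 1],
  [0, 0, 110, -0.265, 1],
  [0, 0, 110, -0.265, 1],
])

```text
time: 19.17
position: [0.4612, -0.2639, 0.1576]
eef_rot: [-0.601, 0.799, 0.001, -0.0]
wrist_force: [0.4, -0.3, -0.6]
gripper_width: 0.737
```

Run:
```python
from h import *
p=grab_frame("wrist"); save(p,'w12')
for n in ["bottle_c_mid","bottle_c_cap","wedge_loose_mid"]:
    print(n,[(round(d["p"],2),np.array(d["at"])) for d in pinpoint(n,p)])
p=grab_frame("scene"); save(p,'s12')
for n in ["bottle_c_mid","bottle_c_cap","wedge_loose_mid"]:
    print(n,[(round(d["p"],2),np.array(d["at"])) for d in pinpoint(n,p)])
s=sense(); print(s["time"],s["position"],s["wrist_force"],s["gripper_width"],yaw(),s["qpos"])
print('c exp',deck(0,60,30),deck(-64,60,30))
g=deck(0,126,0)+[0,0,.009];print(to(g,256.9))
```

```text
bottle_c_mid [(0.71, array([ 0.442 , -0.3242,  0.1214])), (0.7, array([ 0.3727, -0.372 ,  0.1116]))]
bottle_c_cap [(0.87, array([ 0.3798, -0.3089,  0.1243]))]
wedge_loose_mid [(0.68, array([ 0.4561, -0.2771,  0.1652]))]
bottle_c_mid [(0.97, array([ 0.4462, -0.3272,  0.1201]))]
bottle_c_cap [(0.68, array([ 0.3828, -0.3104,  0.1206])), (0.17, array([ 0.4473, -0.3269,  0.1212]))]
wedge_loose_mid [(0.9, array([ 0.4552, -0.2831,  0.1679])), (0.5, array([0.2731, 0.3376, 0.0209])), (0.45, array([0.5322, 0.2896, 0.016 ]))]
19.5667 [ 0.4621 -0.2644  0.1582] [-0.5917  0.2285 -1.6973] 0.7348396541170834 -106.06732017396203 [-0.5198  0.2843 -0.141   1.144   0.0001 -1.8102]
c exp [ 0.4475 -0.3307  0.1211] [ 0.3852 -0.3162  0.1211]
[array([-1.7, -0.7, 48.7]), array([ 6.231, -0.052])]
```

View pics/w12.png

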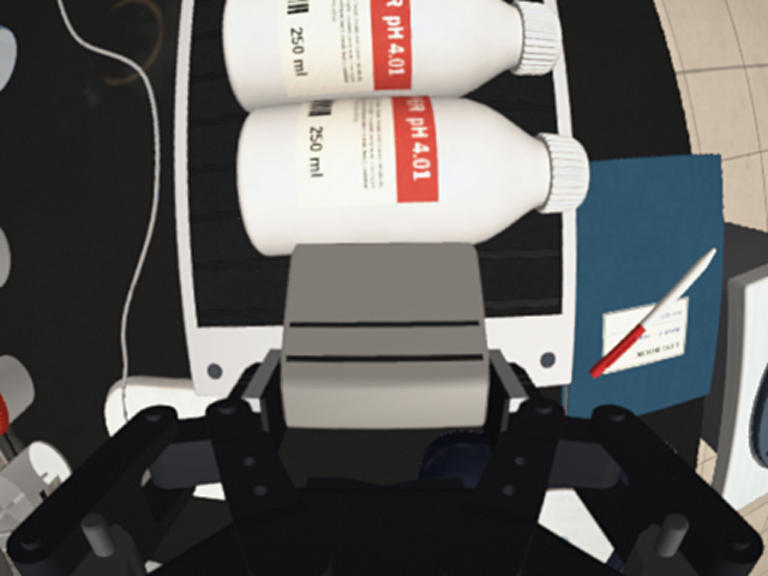

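View pics/s12.png

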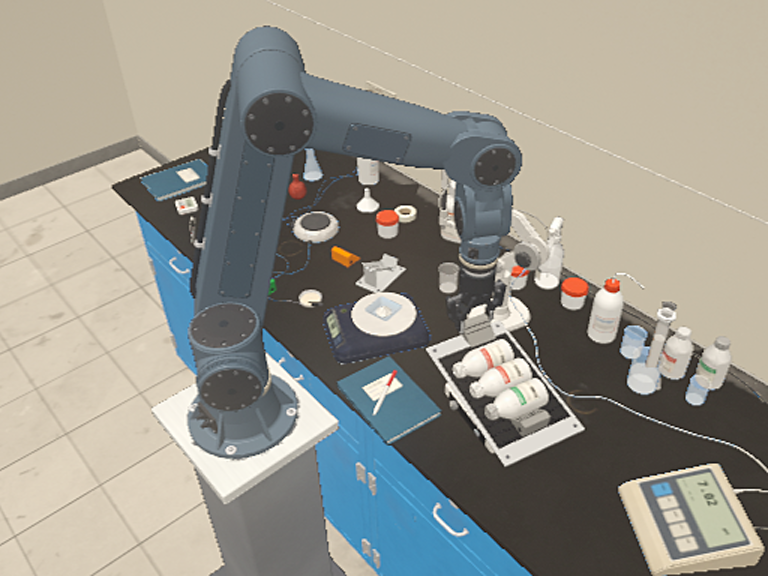

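Emit:
step_arm([
  [-2, 0, 10, -0.05, 1],
  [-4, 0, 25, -0.05, 1],
  [-4, 0, 36, -0.05, 1],
  [-4, 0, 40, -0.05, 1],
  [-4, 0, 42, -0.05, 1],
  [-4, 0, 44, -0.05, 1],
  [-4, 0, 45, -0.05, 1],
  [-4, 0, 45, -0.05, 1],
])

```text
time: 20.23
position: [0.4646, -0.2593, 0.1142]
eef_rot: [-0.622, 0.783, -0.001, 0.002]
wrist_force: [3.0, 10.4, 11.3]
gripper_width: 0.74
```

Run:
```python
from h import *
p=grab_frame("wrist"); save(p,'w13')
p=grab_frame("scene"); cv2.imwrite('pics/s13z.png',cv2.resize(cv2.cvtColor(p["pixels"],cv2.COLOR_RGB2BGR)[170:320,270:420],None,fx=4,fy=4,interpolation=cv2.INTER_CUBIC))
s=sense(); print(s["time"],s["position"],s["wrist_force"],s["torque"],s["gripper_width"],yaw())
```

```text
20.3333 [ 0.4645 -0.2594  0.1142] [ 2.2652  8.4438 12.3656] [ 1.3019 -0.2312 -0.0284] 0.7353759490741383 -103.12114157977082
```

View pics/s13z.png

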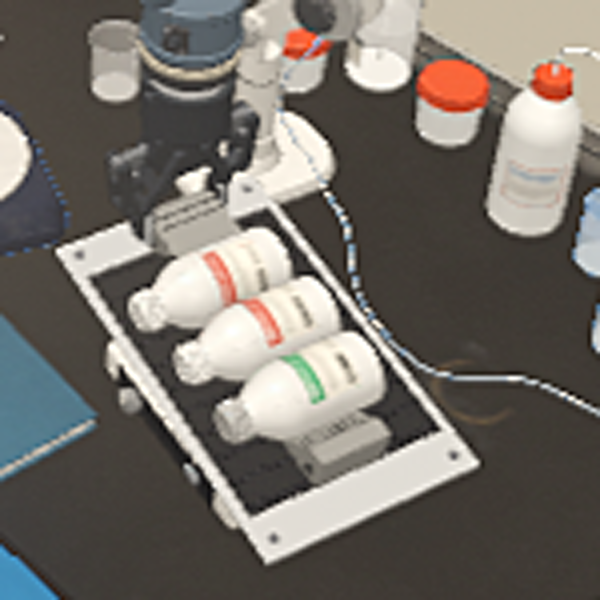

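View pics/w13.png

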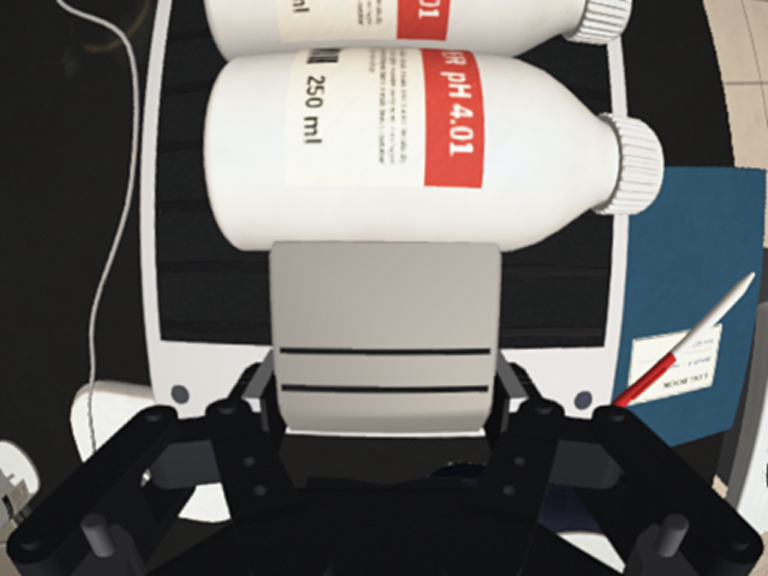

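Emit:
step_arm([
  [-2, 0, -2, 0, 1],
  [-5, 0, -3, 0, 1],
  [-8, 0, -3, 0, 1],
  [-8, 0, -3, 0, 1],
])

```text
time: 20.67
position: [0.4645, -0.2521, 0.1152]
eef_rot: [-0.621, 0.784, 0.0, -0.0]
wrist_force: [-0.7, 0.5, -1.8]
gripper_width: 0.739
```

Run:
```python
from h import *
s=sense(); print(s["time"],s["position"],s["wrist_force"],s["torque"],s["gripper_width"],yaw())
p=grab_frame("wrist"); save(p,'w14')
p=grab_frame("scene"); save(p,'s14');cv2.imwrite('pics/s14z.png',cv2.resize(cv2.cvtColor(p["pixels"],cv2.COLOR_RGB2BGR)[170:320,270:420],None,fx=4,fy=4,interpolation=cv2.INTER_CUBIC))
for n in ["bottle_a_mid","bottle_a_cap","bottle_c_cap","wedge_low_mid","deck_mid","deck_end"]:
    print(n,[(round(d["p"],2),np.array(d["at"])) for d in pinpoint(n,p)])
a=cv2.imread('pics/s9.png').astype(int);b=cv2.imread('pics/s14.png').astype(int)
d=np.abs(a-b).sum(2)[300:480,420:600].astype(float); cv2.imwrite('pics/diff.png',cv2.resize(np.clip(d,0,255).astype(np.uint8),None,fx=3,fy=3))
```

```text
20.6667 [ 0.4645 -0.2521  0.1152] [-0.7368  0.5313 -1.8388] [-0.0511  0.0017  0.0473] 0.7393449580408071 -103.18948211683997
bottle_a_mid [(0.83, array([ 0.4201, -0.4505,  0.0992]))]
bottle_a_cap [(0.59, array([ 0.3594, -0.4317,  0.1031]))]
bottle_c_cap [(0.77, array([ 0.3836, -0.3166,  0.1214]))]
wedge_low_mid [(0.53, array([ 0.4137, -0.4825,  0.0848]))]
deck_mid [(0.59, array([ 0.4346, -0.3824,  0.0845]))]
deck_end [(0.98, array([ 0.4222, -0.2258,  0.1057]))]
```

View pics/s14z.png

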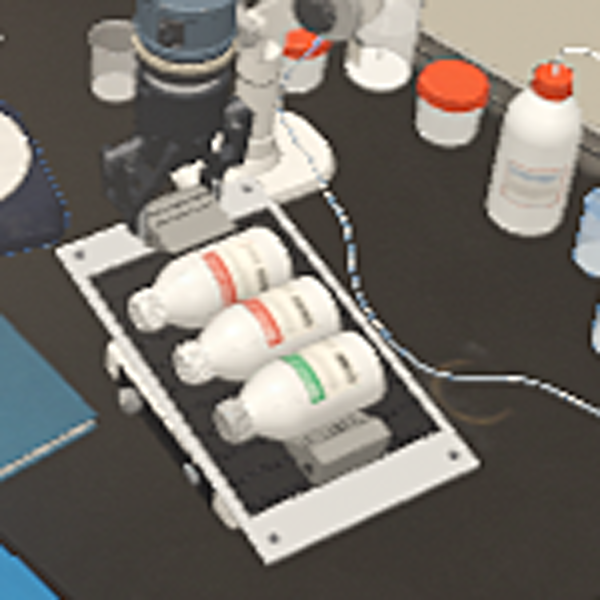

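View pics/diff.png

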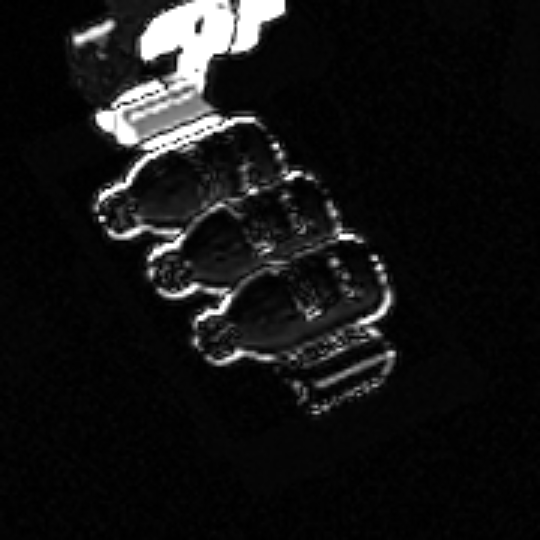

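View pics/w14.png

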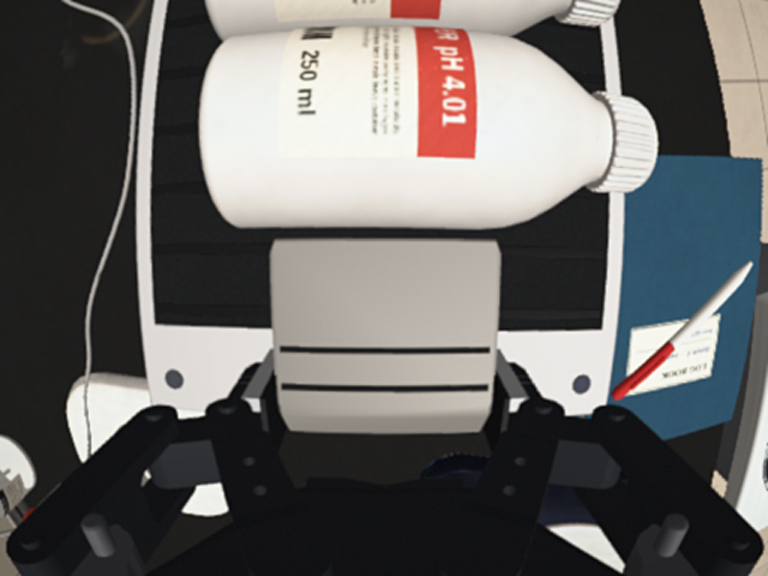

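Emit:
step_arm([
  [0, 0, 1, 0, 1],
  [0, 0, 2, 0, 1],
  [0, 0, 2, 0, 1],
], grip_force=30)

```text
time: 21.32
position: [0.4645, -0.2525, 0.113]
eef_rot: [-0.621, 0.784, 0.0, -0.0]
wrist_force: [0.2, 0.0, -2.1]
gripper_width: 0.738
```

Emit:
step_arm([
  [0, 0, 1, 0, 1],
  [0, 0, 2, 0, 1],
  [0, 0, 2, 0, 1],
])

```text
time: 21.57
position: [0.4645, -0.2525, 0.1111]
eef_rot: [-0.621, 0.784, 0.0, -0.0]
wrist_force: [-0.2, -0.5, -1.3]
gripper_width: 0.737
```

Emit:
step_arm([
  [0, 0, 1, 0, 1],
  [0, 0, 2, 0, 1],
  [0, 0, 2, 0, 1],
])

```text
time: 21.82
position: [0.4645, -0.2525, 0.1091]
eef_rot: [-0.621, 0.784, 0.0, -0.0]
wrist_force: [0.2, -0.6, -1.2]
gripper_width: 0.736
```

Emit:
step_arm([
  [0, 0, 1, 0, 1],
  [0, 0, 1.5, 0, 1],
  [0, 0, 1.5, 0, 1],
])

```text
time: 22.07
position: [0.4647, -0.2526, 0.1079]
eef_rot: [-0.621, 0.784, -0.0, 0.0]
wrist_force: [-0.0, 0.5, 0.4]
gripper_width: 0.735
```

Run:
```python
from h import *
s=sense(); print(s["time"],s["position"],s["wrist_force"],s["torque"],s["gripper_width"],yaw())
p=grab_frame("wrist"); save(p,'w15')
p=grab_frame("scene"); save(p,'s15');cv2.imwrite('pics/s15z.png',cv2.resize(cv2.cvtColor(p["pixels"],cv2.COLOR_RGB2BGR)[190:260,280:370],None,fx=8,fy=8,interpolation=cv2.INTER_CUBIC))
```

```text
22.0667 [ 0.4647 -0.2526  0.1079] [-0.0397  0.497   0.4188] [0.0771 0.01   0.0471] 0.7353599547121997 -103.19664319456078
```

View pics/s15z.png

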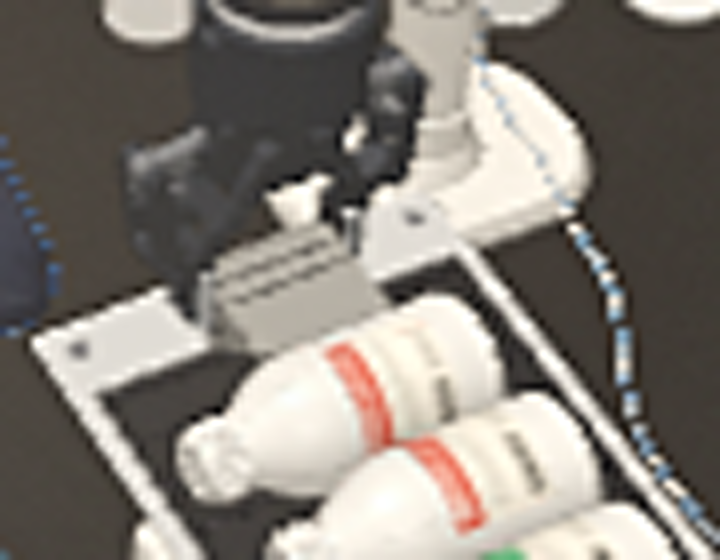

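View pics/w15.png

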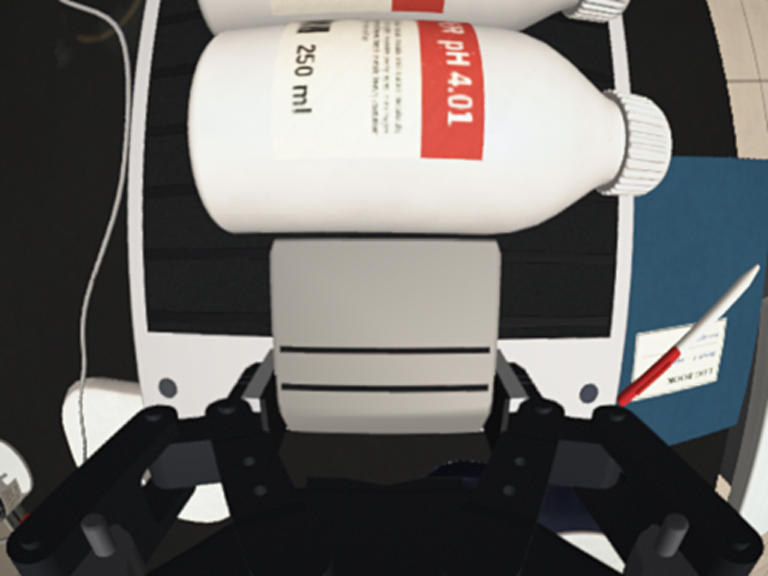

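Emit:
step_arm([
  [0, 0, 0.5, 0, -0.55],
  [0, 0, 0.5, 0, -0.65],
  [0, 0, 0.5, 0, -0.65],
  [0, 0, 0.5, 0, -0.65],
  [0, 0, 0.5, 0, -0.65],
], grip_force=25)

```text
time: 22.58
position: [0.4646, -0.2526, 0.1073]
eef_rot: [-0.621, 0.784, 0.0, 0.0]
wrist_force: [0.9, 0.1, 1.0]
gripper_width: 0.828
```

Run:
```python
from h import *
s=sense(); print(s["time"],s["position"],s["wrist_force"],s["torque"],s["gripper_width"],yaw())
p=grab_frame("wrist"); save(p,'w16')
p=grab_frame("scene"); save(p,'s16');cv2.imwrite('pics/s16z.png',cv2.resize(cv2.cvtColor(p["pixels"],cv2.COLOR_RGB2BGR)[190:260,280:370],None,fx=8,fy=8,interpolation=cv2.INTER_CUBIC))
for n in ["wedge_loose_mid","bottle_c_mid","bottle_c_cap","deck_end"]:
    print(n,[(round(d["p"],2),np.array(d["at"])) for d in pinpoint(n,p)])
```

```text
22.5833 [ 0.4646 -0.2526  0.1073] [0.9268 0.0578 1.0237] [-0.0062 -0.0176 -0.0204] 0.8280354707589369 -103.202287776523
wedge_loose_mid [(0.63, array([ 0.4558, -0.272 ,  0.1316])), (0.61, array([0.2712, 0.3359, 0.0201])), (0.5, array([0.5288, 0.2928, 0.0179]))]
bottle_c_mid [(0.93, array([ 0.4473, -0.3299,  0.1202]))]
bottle_c_cap [(0.93, array([ 0.3838, -0.318 ,  0.1193])), (0.62, array([ 0.373 , -0.3792,  0.1123]))]
deck_end [(0.94, array([ 0.4231, -0.2289,  0.1063]))]
```

View pics/w16.png

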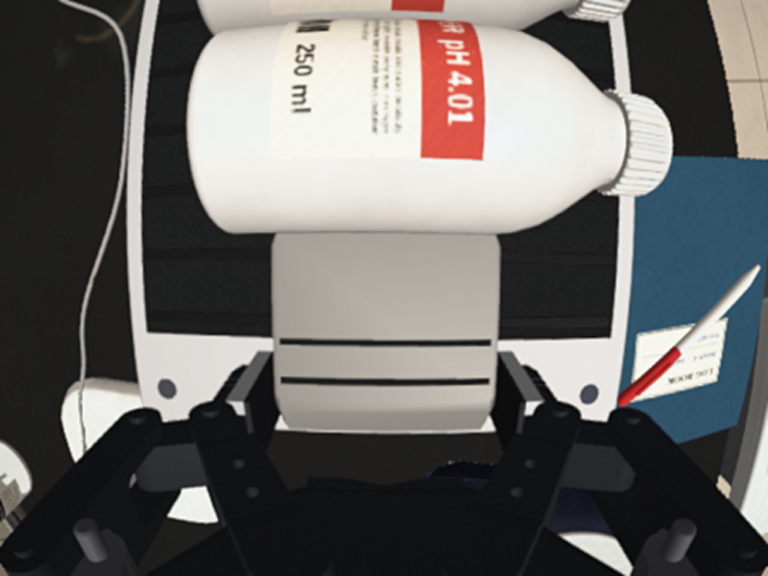

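View pics/s16z.png

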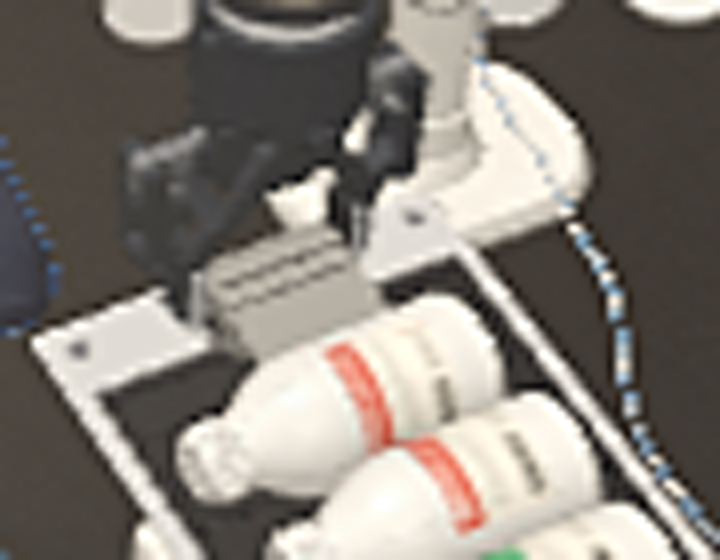

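Emit:
step_arm([
  [0, 0, 0.5, 0, 1],
  [0, 0, 0.5, 0, 1],
  [0, 0, 0.5, 0, 1],
  [0, 0, 0.5, 0, 1],
  [2, 0, 0.5, 0, 1],
  [5, 0, 0.8, 0, 1],
  [8, 0, 1.2, 0, 1],
  [11, 0, 1.6, 0, 1],
  [13, 0, 1.9, 0, 1],
  [15, 0, 2.1, 0, 1],
  [15, 0, 2.1, 0, 1],
], grip_force=25)

```text
time: 23.8
position: [0.4615, -0.2663, 0.1052]
eef_rot: [-0.621, 0.783, 0.001, 0.001]
wrist_force: [0.3, 5.3, 3.7]
gripper_width: 0.742
```

Run:
```python
from h import *
s=sense(); print(s["time"],s["position"],s["wrist_force"],s["torque"],s["gripper_width"],yaw())
p=grab_frame("wrist"); save(p,'w17')
p=grab_frame("scene"); save(p,'s17');cv2.imwrite('pics/s17z.png',cv2.resize(cv2.cvtColor(p["pixels"],cv2.COLOR_RGB2BGR)[190:260,280:370],None,fx=8,fy=8,interpolation=cv2.INTER_CUBIC))
```

```text
23.8 [ 0.4615 -0.2663  0.1052] [0.2884 5.3433 3.6695] [ 1.089  -0.3212 -0.0335] 0.7420477647402691 -103.16038761994344
```

View pics/w17.png

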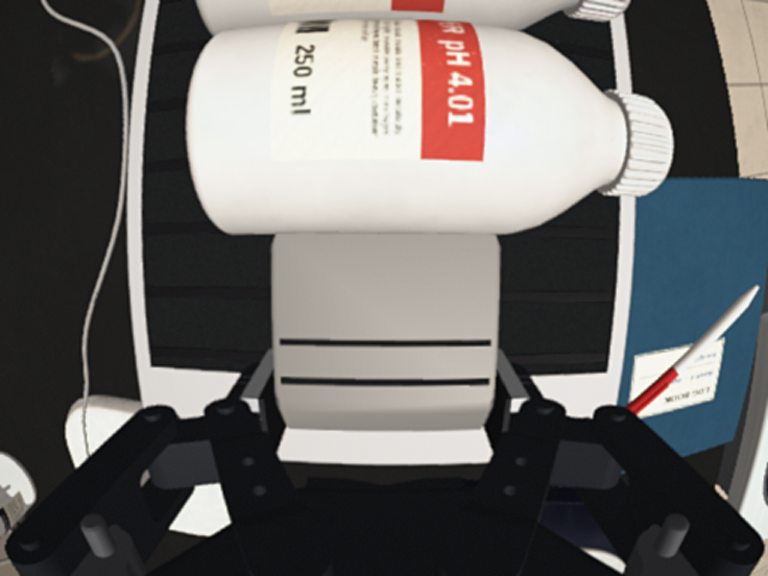

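View pics/s17z.png

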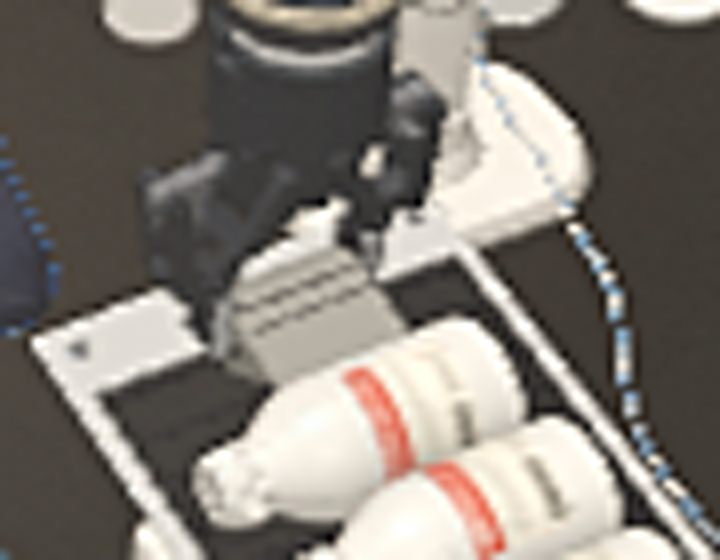

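Emit:
step_arm([
  [-2, 0, -1, 0, 1],
  [-4, 0, -5, 0, 1],
  [-6, 0, -12, 0, 1],
  [-12, 0, -20, 0, 1],
  [-18, 0, -25, 0, 1],
  [-18, 0, -25, 0, 1],
  [-18, 0, -25, 0, 1],
], grip_force=30)

```text
time: 24.48
position: [0.4657, -0.2494, 0.1308]
eef_rot: [-0.621, 0.783, -0.0, 0.0]
wrist_force: [0.2, -0.5, -2.2]
gripper_width: 0.741
```

Run:
```python
from h import *
s=sense(); print(s["time"],s["position"],s["wrist_force"],s["torque"],s["gripper_width"],yaw())
p=grab_frame("wrist"); save(p,'w18')
p=grab_frame("scene"); save(p,'s18');cv2.imwrite('pics/s18z.png',cv2.resize(cv2.cvtColor(p["pixels"],cv2.COLOR_RGB2BGR)[175:315,275:425],None,fx=5,fy=4.2,interpolation=cv2.INTER_CUBIC))
for n in ["bottle_a_mid","bottle_a_cap","bottle_b_mid","bottle_b_cap","bottle_c_mid","bottle_c_cap","wedge_low_mid","deck_end"]:
    print(n,[(round(d["p"],2),np.array(d["at"])) for d in pinpoint(n,p)])
```

```text
24.4833 [ 0.4657 -0.2494  0.1308] [ 0.2489 -0.5058 -2.191 ] [-0.0085  0.0073  0.0097] 0.740914038159772 -103.15448888204502
bottle_a_mid [(0.61, array([ 0.4221, -0.4619,  0.0982]))]
bottle_a_cap [(0.79, array([ 0.3557, -0.4471,  0.1061]))]
bottle_b_mid [(0.69, array([ 0.4308, -0.4029,  0.1128])), (0.6, array([ 0.3597, -0.4473,  0.1056]))]
bottle_b_cap [(0.66, array([ 0.369 , -0.3927,  0.1129]))]
bottle_c_mid [(0.89, array([ 0.4412, -0.3442,  0.1168]))]
bottle_c_cap [(0.69, array([ 0.379 , -0.3303,  0.1167]))]
wedge_low_mid [(0.66, array([ 0.4111, -0.4959,  0.0843]))]
deck_end [(0.66, array([ 0.4233, -0.2261,  0.1057])), (0.63, array([ 0.4406, -0.3435,  0.1193]))]
```

View pics/w18.png

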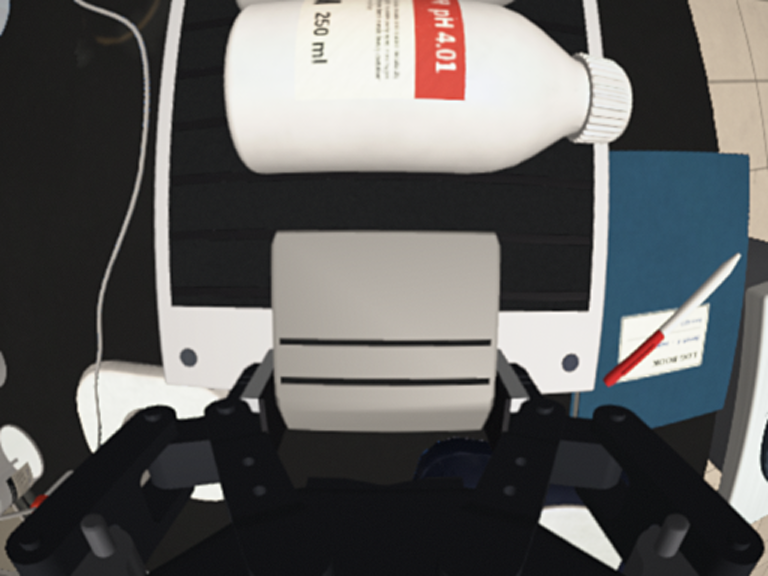

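View pics/s18z.png

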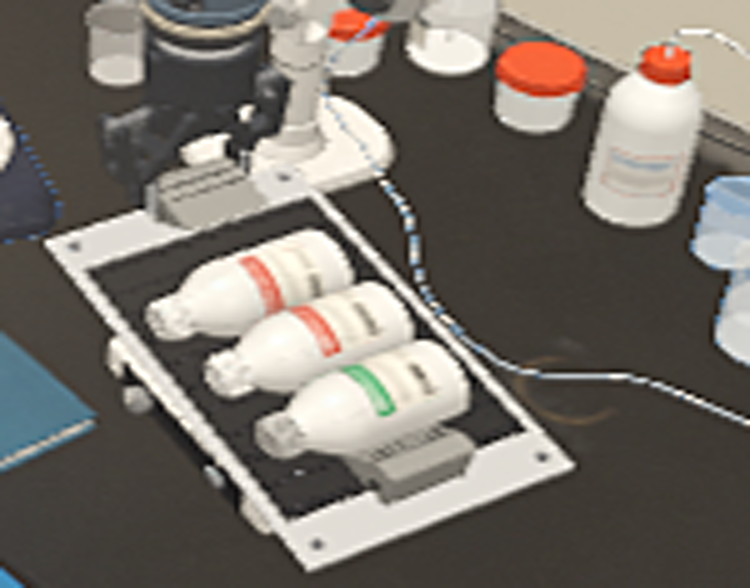

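```bash
cat >> h.py <<'E'
def wpnp(p,toeL,toeR,backL,backR,h=1.5):
    K,Rm,t=np.array(p["camera_matrix"]),np.array(p["R"]),np.array(p["t"])
    n=[]
    for u in (toeL,toeR,backL,backR):
        d=(np.array(u)/h-K[:2,2])/K[0,0]; r=np.linalg.norm(d); n.append(d/r*np.tan(r))
    obj=np.array([[-32,26,0],[32,26,0],[-32,-26,36],[32,-26,36.]])/1000
    n_=np.array(n)
    best=[]
    ok,rv,tv,err=cv2.solvePnPGeneric(obj,n_,np.eye(3),None,flags=cv2.SOLVEPNP_IPPE)
    for a,b,e in zip(rv,tv,err):
        M=Rm.T@cv2.Rodrigues(a)[0]; pos=Rm.T@(b.ravel()-t); best.append((M,pos,e))
    return best
E
python3 - <<'E'
from h import *
p=grab_frame("wrist")
im=cv2.cvtColor(p["pixels"],cv2.COLOR_RGB2BGR)
cv2.imwrite('pics/w18z.png',cv2.resize(im[140:300,170:350],None,fx=4,fy=3.6,interpolation=cv2.INTER_CUBIC))
for M,pos,e in wpnp(p,(274,232),(499,233),(285,430),(490,430)):
    print(M[:,1],M[:,2],pos,e)   # local y dir (toe), z dir
# tool yaw frame toe pitch
E
```

```text
[-0.1702 -0.8094  0.5621] [0.1445 0.5437 0.8267] [ 0.458  -0.2777  0.1382] [0.0058]
[-0.2313 -0.9601 -0.1574] [-0.0476 -0.1504  0.9875] [ 0.4599 -0.2706  0.135 ] [0.0273]
```

View pics/w18z.png

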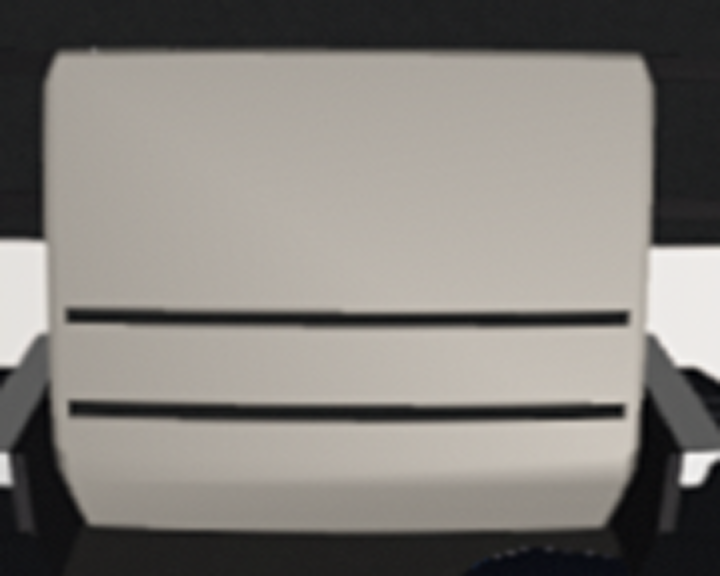

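Emit:
step_arm([
  [0, 0, 4, 0, 1],
  [0, 0, 7, 0, 1],
  [0, 0, 8, 0, 1],
  [0, 0, 8, 0, 1],
])

```text
time: 25.37
position: [0.465, -0.2495, 0.1216]
eef_rot: [-0.621, 0.784, 0.0, -0.0]
wrist_force: [-0.2, -0.3, -1.8]
gripper_width: 0.744
```

Emit:
step_arm([
  [0, 0, 1, 0, 1],
  [0, 0, 2, 0, 1],
  [0, 0, 3, 0, 1],
  [0, 0, 3, 0, 1],
])

```text
time: 25.7
position: [0.4652, -0.2496, 0.119]
eef_rot: [-0.621, 0.784, 0.0, -0.0]
wrist_force: [0.0, 0.0, -1.8]
gripper_width: 0.739
```

Emit:
step_arm([
  [0, 0, 3, 0, 1],
  [0, 0, 6, 0, 1],
  [0, 0, 8, 0, 1],
  [0, 0, 9, 0, 1],
  [0, 0, 9, 0, 1],
])

```text
time: 26.12
position: [0.4651, -0.2495, 0.1098]
eef_rot: [-0.621, 0.784, 0.0, -0.0]
wrist_force: [0.0, 0.1, -2.1]
gripper_width: 0.745
```

Emit:
step_arm([
  [0, 0, 1, 0, 1],
  [0, 0, 2, 0, 1],
  [0, 0, 2, 0, 1],
])

```text
time: 26.37
position: [0.4653, -0.2496, 0.108]
eef_rot: [-0.621, 0.784, 0.0, -0.0]
wrist_force: [1.1, -0.8, -2.1]
gripper_width: 0.742
```

Run:
```python
from h import *
p=grab_frame("wrist"); save(p,'w19')
p=grab_frame("scene"); save(p,'s19');cv2.imwrite('pics/s19z.png',cv2.resize(cv2.cvtColor(p["pixels"],cv2.COLOR_RGB2BGR)[190:260,280:370],None,fx=8,fy=8,interpolation=cv2.INTER_CUBIC))
```

```text
(no output)
```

View pics/s19z.png

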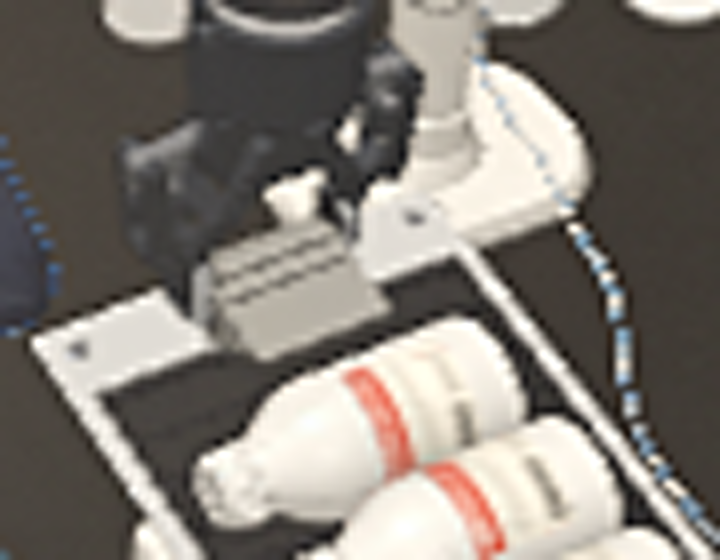

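View pics/w19.png

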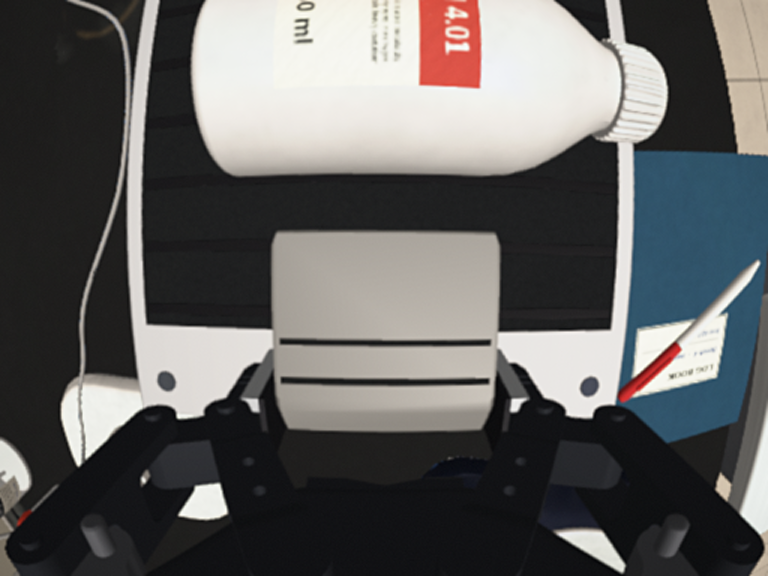

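Emit:
step_arm([
  [0, 0, 1, 0, 1],
  [0, 0, 2, 0, 1],
  [0, 0, 2, 0, 1],
  [0, 0, 2, 0, 1],
])

```text
time: 26.8
position: [0.4655, -0.2496, 0.1068]
eef_rot: [-0.621, 0.784, -0.0, 0.0]
wrist_force: [-0.9, 2.2, 4.8]
gripper_width: 0.742
```

Contact. Release and let it drop flat.

Emit:
step_arm([
  [0, 0, -0.5, 0, -0.6],
  [0, 0, -1, 0, -0.8],
  [0, 0, -1, 0, -0.8],
  [0, 0, -1, 0, -0.8],
  [0, 0, -1, 0, -0.8],
])

```text
time: 27.22
position: [0.4653, -0.2497, 0.1071]
eef_rot: [-0.621, 0.784, 0.0, -0.0]
wrist_force: [-0.8, -0.7, 0.7]
gripper_width: 0.895
```

Run:
```python
from h import *
s=sense(); print(s["time"],s["position"],s["wrist_force"],s["gripper_width"])
p=grab_frame("wrist"); save(p,'w20')
p=grab_frame("scene"); save(p,'s20');cv2.imwrite('pics/s20z.png',cv2.resize(cv2.cvtColor(p["pixels"],cv2.COLOR_RGB2BGR)[190:260,280:370],None,fx=8,fy=8,interpolation=cv2.INTER_CUBIC))
for n in ["wedge_loose_mid","bottle_c_mid","deck_end"]:
    print(n,[(round(d["p"],2),np.array(d["at"])) for d in pinpoint(n,p)])
```

```text
27.2167 [ 0.4653 -0.2497  0.1071] [-0.779  -0.696   0.6516] 0.8949546405853387
wedge_loose_mid [(0.84, array([ 0.4562, -0.2872,  0.1152])), (0.61, array([0.2731, 0.3375, 0.021 ])), (0.6, array([0.532 , 0.2907, 0.0197]))]
bottle_c_mid [(0.68, array([ 0.4426, -0.3472,  0.1161]))]
deck_end [(0.85, array([ 0.4221, -0.2256,  0.1046]))]
```

View pics/s20z.png

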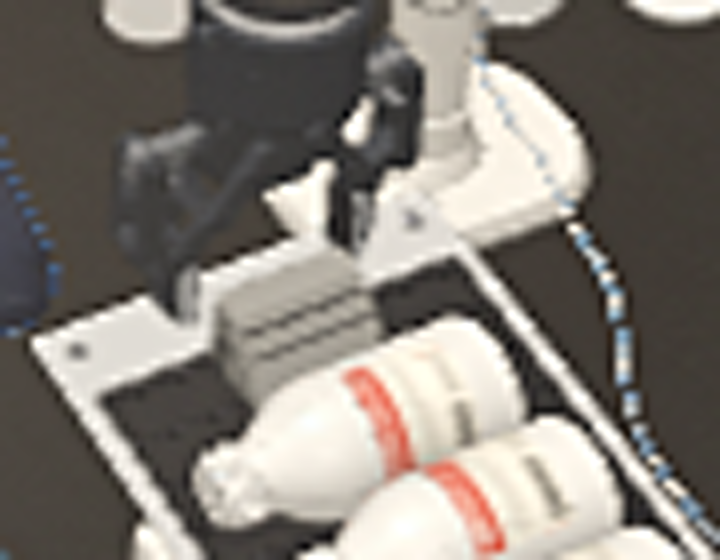

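View pics/w20.png

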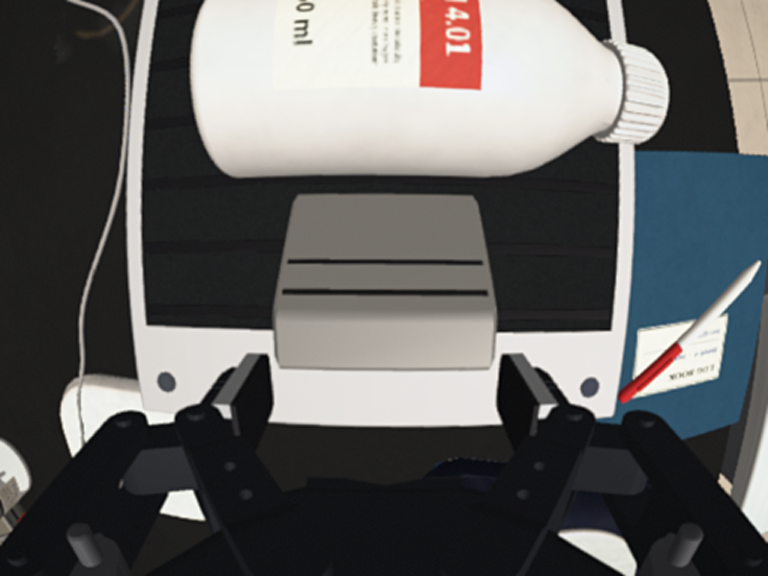

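Run:
```python
from h import *
a=deck(2,-165,10); print(a,to(a+[0,0,.10]),to(a), yaw())
```

```text
[ 0.3996 -0.5455  0.0699] [array([303. ,  -3.6, -62.8])] [array([303. ,  -3.6,  37.2])] -103.20360164757393
```

Emit:
step_arm([
  [0, 0, -25, 0, -0.8],
  [0, 0, -60, 0, -0.8],
  [0, 0, -100, 0, 0],
  [20, 0, -130, 0, 1],
  [60, -1, -130, 0, 1],
  [100, -2, -130, 0, 1],
  [140, -2, -130, 0, 1],
  [180, -3, -130, 0, 1],
  [220, -3, -130, 0, 1],
  [260, -4, -130, 0, 1],
  [295, -4, -110, 0, 1],
  [303, -4, -80, 0, 1],
  [303, -4, -50, 0, 1],
  [303, -4, -20, 0, 1],
  [303, -4, -10, 0, 1],
  [303, -4, -10, 0, 1],
])

```text
time: 28.8
position: [0.3989, -0.5441, 0.1142]
eef_rot: [-0.621, 0.784, 0.003, 0.0]
wrist_force: [-0.0, -0.3, 0.0]
gripper_width: -0.002
```

Run:
```python
from h import *
s=sense(); print(s["time"],s["position"],s["wrist_force"],s["gripper_width"],yaw(),s["qpos"])
p=grab_frame("wrist"); save(p,'w21')
p=grab_frame("scene"); save(p,'s21');cv2.imwrite('pics/s21z.png',cv2.resize(cv2.cvtColor(p["pixels"],cv2.COLOR_RGB2BGR)[175:325,270:430],None,fx=4.6,fy=4,interpolation=cv2.INTER_CUBIC))
for n in ["wedge_loose_mid","wedge_low_mid","bottle_c_mid","bottle_b_mid","bottle_a_mid","deck_end"]:
    print(n,[(round(d["p"],2),np.array(d["at"])) for d in pinpoint(n,p)])
print(to(deck(2,-165,10)))
```

```text
28.8 [ 0.3989 -0.5441  0.1142] [-0.0213 -0.3383  0.0102] -0.0016515194710775396 -103.20746746146598 [-0.9382  0.5511  0.1731  1.1984  0.0001 -2.2785]
wedge_loose_mid [(0.58, array([0.4134, 0.6051, 0.0227])), (0.52, array([ 0.4547, -0.2882,  0.1152])), (0.48, array([ 0.36  , -0.448 ,  0.1053])), (0.47, array([0.5311, 0.2885, 0.0175]))]
wedge_low_mid [(0.66, array([ 0.4065, -0.4991,  0.0859]))]
bottle_c_mid [(0.83, array([ 0.4431, -0.3416,  0.115 ]))]
bottle_b_mid [(0.93, array([ 0.4334, -0.4033,  0.1117])), (0.27, array([ 0.4327, -0.3864,  0.0856]))]
bottle_a_mid [(0.78, array([ 0.421 , -0.4616,  0.0986]))]
deck_end [(0.74, array([ 0.4222, -0.2275,  0.1049])), (0.74, array([ 0.3805, -0.3304,  0.1181]))]
[array([-0.4,  1.1, 48.7])]
```

View pics/s21z.png

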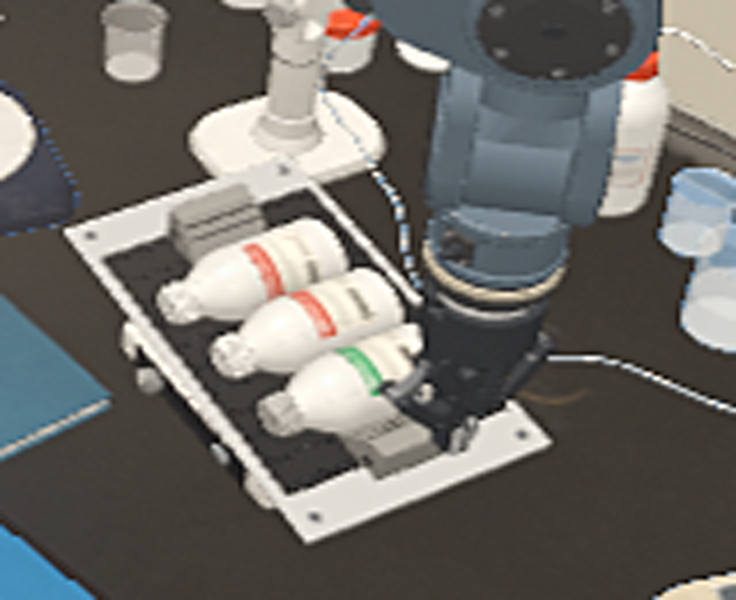

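View pics/w21.png

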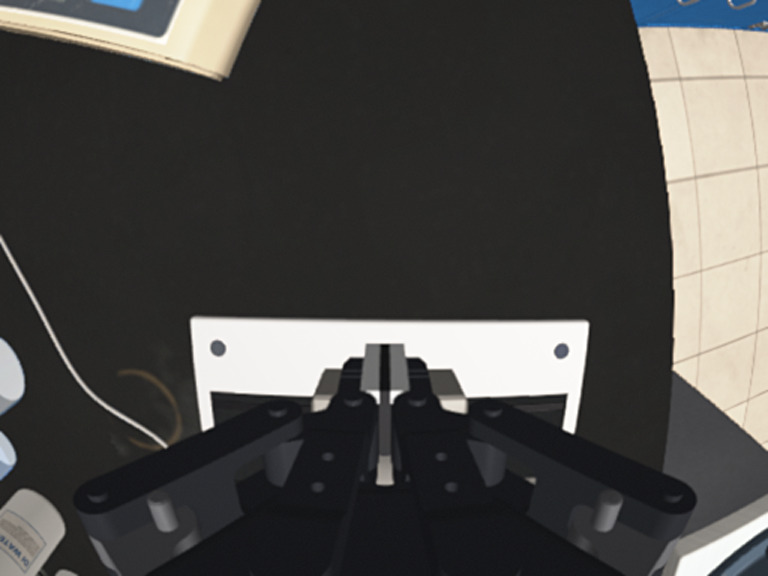

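Emit:
step_arm([
  [2, 0, 15, 0, 1],
  [2, 0, 30, 0, 1],
  [2, 0, 40, 0, 1],
  [2, 0, 43, 0, 1],
  [2, 0, 43, 0, 1],
  [-2, 0, 42, 0, 1],
  [-6, 0, 41.5, 0, 1],
  [-8, 0, 41, 0, 1],
  [-10, 0, 41, 0, 1],
  [-10, 0, 41, 0, 1],
])

```text
time: 30.03
position: [0.4027, -0.5357, 0.0769]
eef_rot: [-0.621, 0.784, -0.001, -0.0]
wrist_force: [-0.1, 0.6, -0.8]
gripper_width: -0.005
```

Emit:
step_arm([
  [-2, 0, -0.3, 0, 1],
  [-4, 0, -0.6, 0, 1],
  [-6, 0, -0.8, 0, 1],
  [-8, 0, -1.1, 0, 1],
  [-8, 0, -1.1, 0, 1],
])

```text
time: 30.45
position: [0.4043, -0.5301, 0.0785]
eef_rot: [-0.621, 0.784, -0.002, -0.001]
wrist_force: [-1.9, -6.9, 1.8]
gripper_width: 0.0
```

Run:
```python
from h import *
s=sense(); print(s["time"],s["position"],s["wrist_force"],s["gripper_width"],yaw())
p=grab_frame("scene"); save(p,'s22');cv2.imwrite('pics/s22z.png',cv2.resize(cv2.cvtColor(p["pixels"],cv2.COLOR_RGB2BGR)[175:325,270:430],None,fx=4.6,fy=4,interpolation=cv2.INTER_CUBIC))
for n in ["wedge_loose_mid","wedge_low_mid","bottle_c_mid","bottle_b_mid","bottle_a_mid","deck_end"]:
    print(n,[(round(d["p"],2),np.array(d["at"])) for d in pinpoint(n,p)])
```

```text
30.45 [ 0.4043 -0.5301  0.0785] [-1.9163 -6.9402  1.7691] 3.420896484648532e-05 -103.2559551973232
wedge_loose_mid [(0.76, array([ 0.4562, -0.2851,  0.1163])), (0.51, array([0.4134, 0.6016, 0.0214])), (0.49, array([0.5317, 0.2915, 0.0159]))]
wedge_low_mid [(0.42, array([ 0.4096, -0.492 ,  0.0879]))]
bottle_c_mid [(0.81, array([ 0.4433, -0.3404,  0.1166]))]
bottle_b_mid [(0.61, array([ 0.432 , -0.4012,  0.1118])), (0.48, array([ 0.3811, -0.3263,  0.118 ]))]
bottle_a_mid [(0.79, array([ 0.4215, -0.4605,  0.1025]))]
deck_end [(0.91, array([ 0.4219, -0.2257,  0.1047]))]
```

View pics/s22z.png

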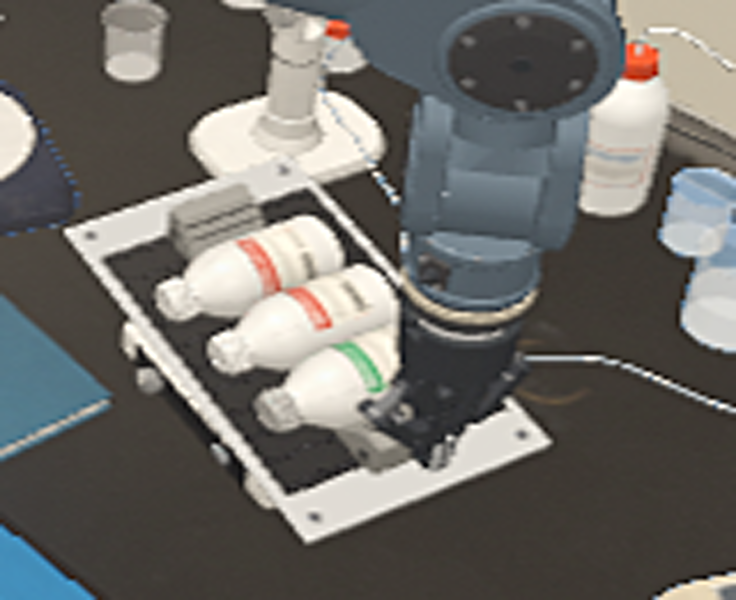

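Emit:
step_arm([
  [-1.5, 0, -0.2, 0, 1],
  [-3, 0, -0.4, 0, 1],
  [-4.5, 0, -0.6, 0, 1],
  [-6, 0, -0.8, 0, 1],
  [-7, 0, -1.0, 0, 1],
  [-7, 0, -1.0, 0, 1],
])

```text
time: 31.3
position: [0.4059, -0.5234, 0.0794]
eef_rot: [-0.621, 0.784, -0.002, -0.001]
wrist_force: [-0.5, -8.0, 2.9]
gripper_width: -0.001
```

Run:
```python
from h import *
s=sense(); print(s["time"],s["position"],s["wrist_force"],s["gripper_width"],yaw())
p=grab_frame("scene"); save(p,'s23');cv2.imwrite('pics/s23z.png',cv2.resize(cv2.cvtColor(p["pixels"],cv2.COLOR_RGB2BGR)[175:325,270:430],None,fx=4.6,fy=4,interpolation=cv2.INTER_CUBIC))
for n in ["wedge_loose_mid","wedge_low_mid","bottle_c_mid","bottle_b_mid","bottle_a_mid","deck_end"]:
    print(n,[(round(d["p"],2),np.array(d["at"])) for d in pinpoint(n,p)])
```

```text
31.3 [ 0.4059 -0.5234  0.0794] [-0.5378 -7.9904  2.8558] -0.0007545746848449354 -103.25678947111322
wedge_loose_mid [(0.65, array([0.5307, 0.2898, 0.0186])), (0.64, array([ 0.455 , -0.2856,  0.1172])), (0.44, array([0.4146, 0.6013, 0.0192]))]
wedge_low_mid [(0.43, array([ 0.4142, -0.4817,  0.0873]))]
bottle_c_mid [(0.75, array([ 0.4439, -0.335 ,  0.1175]))]
bottle_b_mid [(0.67, array([ 0.4316, -0.3952,  0.1113])), (0.4, array([ 0.4129, -0.4818,  0.0842]))]
bottle_a_mid [(0.98, array([ 0.4227, -0.4523,  0.1035])), (0.52, array([0.6493, 0.0033, 0.031 ]))]
deck_end [(0.76, array([ 0.4219, -0.2263,  0.1032])), (0.16, array([ 0.4469, -0.3371,  0.1165]))]
```

View pics/s23z.png

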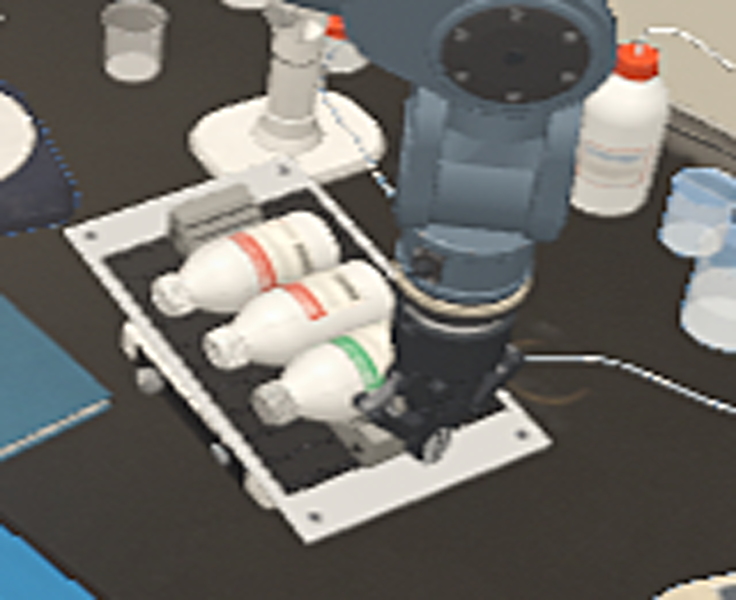

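Emit:
step_arm([
  [-1.5, 0, -0.2, 0, 1],
  [-3, 0, -0.4, 0, 1],
  [-4.5, 0, -0.6, 0, 1],
  [-6, 0, -0.8, 0, 1],
  [-6, 0, -0.8, 0, 1],
])

```text
time: 32.07
position: [0.4073, -0.5173, 0.0801]
eef_rot: [-0.621, 0.784, -0.002, -0.001]
wrist_force: [-1.6, -6.7, 2.0]
gripper_width: 0.003
```

Run:
```python
from h import *
s=sense(); print(s["time"],s["position"],s["wrist_force"],s["gripper_width"],yaw())
p=grab_frame("scene"); save(p,'s24');cv2.imwrite('pics/s24z.png',cv2.resize(cv2.cvtColor(p["pixels"],cv2.COLOR_RGB2BGR)[175:325,270:430],None,fx=4.6,fy=4,interpolation=cv2.INTER_CUBIC))
for n in ["wedge_loose_mid","wedge_low_mid","bottle_c_mid","bottle_b_mid","bottle_a_mid","deck_end"]:
    print(n,[(round(d["p"],2),np.array(d["at"])) for d in pinpoint(n,p)])
```

```text
32.0667 [ 0.4073 -0.5173  0.0801] [-1.6467 -6.6725  1.9505] 0.0025137652526797255 -103.2529364813758
wedge_loose_mid [(0.76, array([ 0.454 , -0.2876,  0.1155])), (0.56, array([0.5292, 0.2916, 0.0203])), (0.4, array([0.4122, 0.6023, 0.0171]))]
wedge_low_mid [(0.66, array([ 0.414 , -0.4758,  0.0882]))]
bottle_c_mid [(0.69, array([ 0.4433, -0.3345,  0.1178]))]
bottle_b_mid [(0.85, array([ 0.4383, -0.391 ,  0.113 ]))]
bottle_a_mid [(0.59, array([ 0.4242, -0.4481,  0.1029])), (0.42, array([0.649 , 0.0033, 0.0308]))]
deck_end [(0.94, array([ 0.4229, -0.2282,  0.1006]))]
```

View pics/s24z.png

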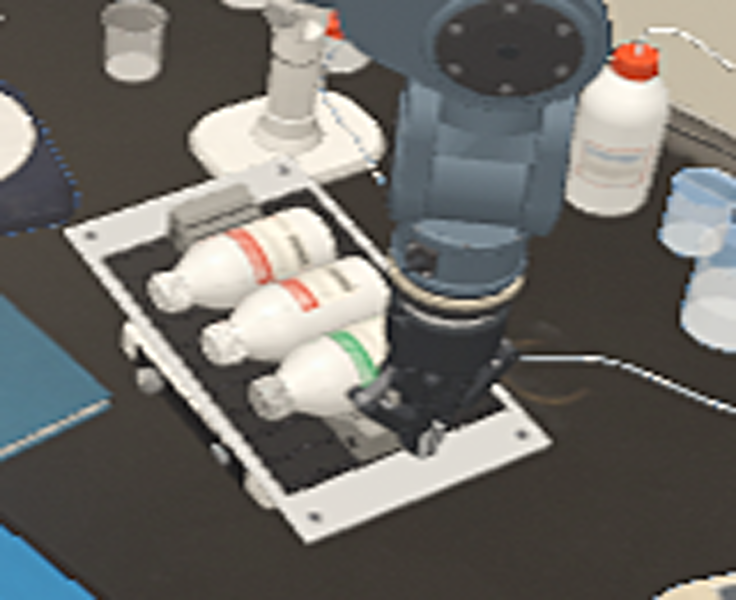

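Run:
```python
from h import *
a=deck(-1,155,10); print(a,to(a))
```

```text
[ 0.4685 -0.2361  0.1145] [array([-287.7,    4.8,  -35.5])]
```

Emit:
step_arm([
  [6, 0, 0, 0, 1],
  [12, 0, -20, 0, 1],
  [12, 0, -60, 0, 1],
  [12, 0, -100, 0, 1],
  [5, 0, -140, 0, 1],
  [-20, 0, -170, 0, 1],
  [-60, 1, -175, 0, 1],
  [-100, 2, -175, 0, 1],
  [-140, 3, -175, 0, 1],
  [-180, 4, -175, 0, 1],
  [-220, 4, -175, 0, 1],
  [-260, 5, -170, 0, 1],
  [-288, 5, -140, 0, 1],
  [-288, 5, -100, 0, 1],
  [-288, 5, -65, 0, 1],
  [-288, 5, -55, 0, 1],
  [-288, 5, -55, 0, 1],
])

```text
time: 33.83
position: [0.4663, -0.233, 0.1319]
eef_rot: [-0.621, 0.784, 0.002, -0.001]
wrist_force: [-0.4, 0.7, -0.6]
gripper_width: -0.0
```

Run:
```python
from h import *
s=sense(); print(s["time"],s["position"],s["wrist_force"],s["gripper_width"],yaw())
p=grab_frame("wrist"); save(p,'w25')
p=grab_frame("scene"); save(p,'s25');cv2.imwrite('pics/s25z.png',cv2.resize(cv2.cvtColor(p["pixels"],cv2.COLOR_RGB2BGR)[175:325,270:430],None,fx=4.6,fy=4,interpolation=cv2.INTER_CUBIC))
for n in ["wedge_loose_mid","wedge_low_mid","bottle_c_mid","bottle_c_cap","bottle_b_mid","bottle_b_cap","bottle_a_mid","bottle_a_cap","deck_end"]:
    print(n,[(round(d["p"],2),np.array(d["at"])) for d in pinpoint(n,p)][:2])
print(to(deck(-1,155,10)))
```

```text
33.8333 [ 0.4663 -0.233   0.1319] [-0.4454  0.6673 -0.6483] -3.01101409150953e-05 -103.18752557550054
wedge_loose_mid [(0.55, array([ 0.4563, -0.287 ,  0.1168])), (0.52, array([0.5319, 0.2902, 0.0172]))]
wedge_low_mid [(0.57, array([ 0.4118, -0.4789,  0.0887]))]
bottle_c_mid [(0.96, array([ 0.4448, -0.3309,  0.1203]))]
bottle_c_cap [(0.62, array([ 0.3831, -0.316 ,  0.1211]))]
bottle_b_mid [(0.61, array([ 0.4317, -0.3903,  0.1124]))]
bottle_b_cap [(0.89, array([ 0.3749, -0.3791,  0.1148]))]
bottle_a_mid [(0.89, array([ 0.4217, -0.4498,  0.1066])), (0.58, array([ 0.4242, -0.227 ,  0.1047]))]
bottle_a_cap [(0.82, array([ 0.3634, -0.4347,  0.1087])), (0.63, array([0.3438, 0.2121, 0.0064]))]
deck_end [(0.83, array([ 0.4245, -0.2272,  0.104 ]))]
[array([ 2. , -0.8, 20. ])]
```

View pics/s25z.png

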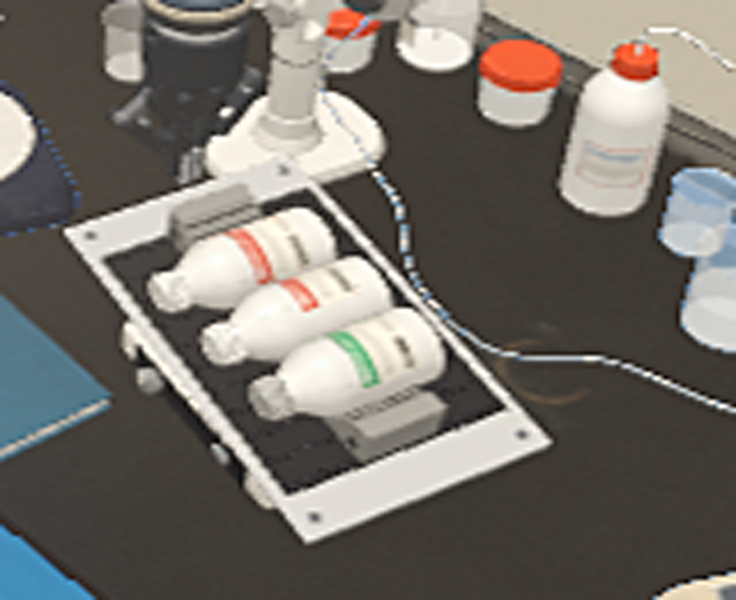

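View pics/w25.png

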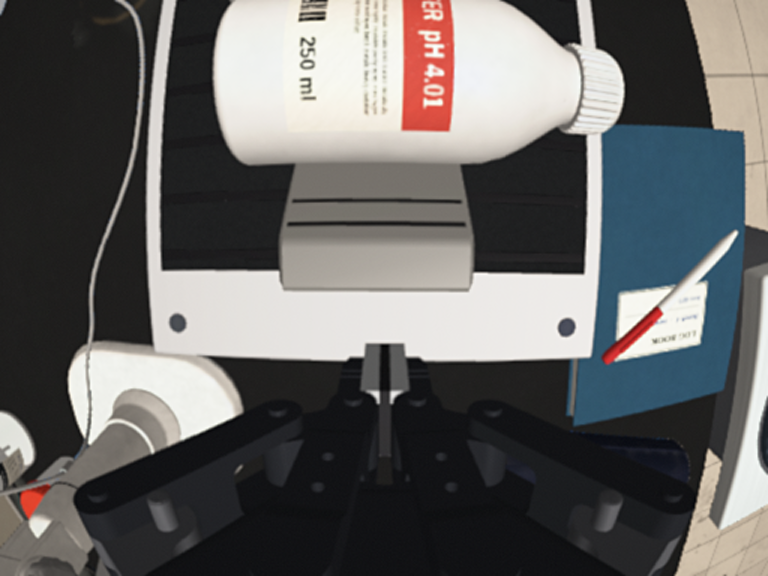

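Emit:
step_arm([
  [0, 0, 10, 0, 1],
  [0, 0, 17, 0, 1],
  [0, 0, 18, 0, 1],
  [4, 0, 18.5, 0, 1],
  [8, 0, 19, 0, 1],
  [11, 0, 19.5, 0, 1],
  [14, 0, 20, 0, 1],
  [15, 0, 20, 0, 1],
  [16, 0, 20.2, 0, 1],
  [17, 0, 20.4, 0, 1],
])

```text
time: 35.22
position: [0.4642, -0.2504, 0.1138]
eef_rot: [-0.621, 0.784, 0.0, 0.0]
wrist_force: [0.8, 2.6, 0.8]
gripper_width: -0.001
```

Emit:
step_arm([
  [0.7, 0, 0.1, 0, 1],
  [1.4, 0, 0.2, 0, 1],
  [2, 0, 0.3, 0, 1],
  [2, 0, 0.3, 0, 1],
])

```text
time: 35.55
position: [0.4638, -0.2523, 0.1135]
eef_rot: [-0.621, 0.784, -0.0, 0.0]
wrist_force: [0.2, 1.8, 2.6]
gripper_width: -0.003
```

Run:
```python
from h import *
s=sense(); print(s["time"],s["position"],s["wrist_force"])
p=grab_frame("wrist"); save(p,'w26')
for M,pos,e in []: pass
```

```text
35.55 [ 0.4638 -0.2523  0.1135] [0.2024 1.7561 2.6111]
```

View pics/w26.png

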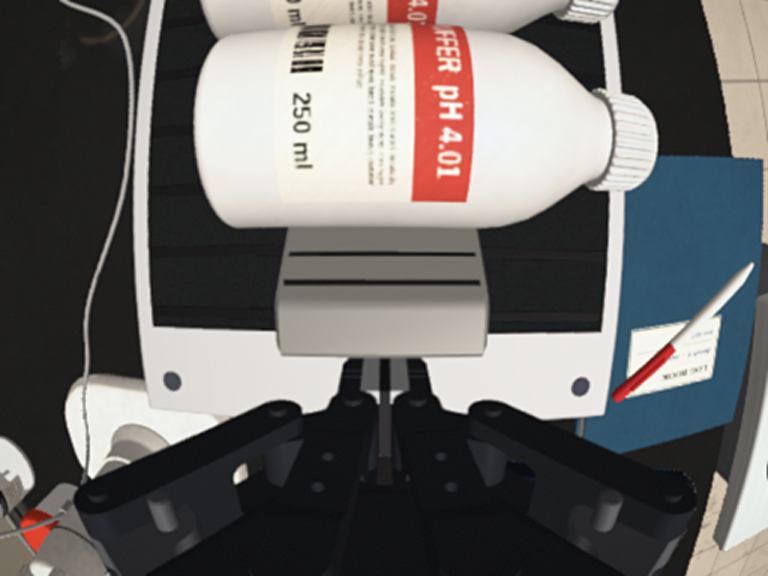

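Emit:
step_arm([
  [0.7, 0, 0.1, 0, 1],
  [1.4, 0, 0.2, 0, 1],
  [2, 0, 0.3, 0, 1],
  [2, 0, 0.3, 0, 1],
])

```text
time: 35.93
position: [0.4633, -0.2543, 0.1132]
eef_rot: [-0.621, 0.784, -0.0, 0.0]
wrist_force: [0.6, 3.9, 6.2]
gripper_width: -0.0
```

Run:
```python
from h import *
p=grab_frame("wrist"); save(p,'w27')
p=grab_frame("scene"); save(p,'s27')
for n in ["wedge_loose_mid","bottle_c_mid","bottle_b_mid","bottle_a_mid"]:
    print(n,[(round(d["p"],2),np.array(d["at"])) for d in pinpoint(n,p)][:2])
a=cv2.imread('pics/s25.png').astype(int);b=cv2.imread('pics/s27.png').astype(int)
d=np.abs(a-b).sum(2)[260:480,420:600].astype(float); cv2.imwrite('pics/diff2.png',cv2.resize(np.clip(d,0,255).astype(np.uint8),None,fx=3,fy=2.7))
```

```text
wedge_loose_mid [(0.72, array([0.5321, 0.2875, 0.0164])), (0.6, array([ 0.4577, -0.2919,  0.1156]))]
bottle_c_mid [(0.82, array([ 0.446 , -0.3297,  0.1185])), (0.19, array([ 0.3821, -0.3148,  0.1207]))]
bottle_b_mid [(0.63, array([ 0.434 , -0.3909,  0.1142]))]
bottle_a_mid [(0.94, array([ 0.4226, -0.449 ,  0.1064]))]
```

View pics/w27.png

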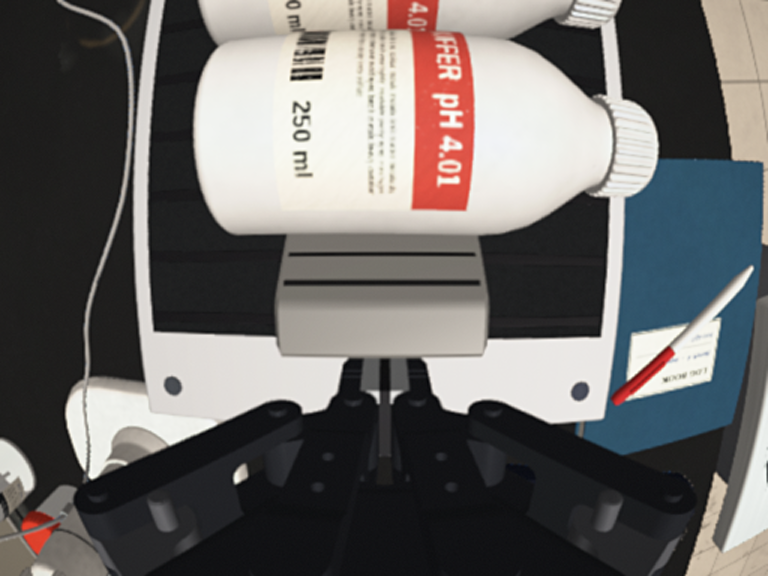

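View pics/diff2.png

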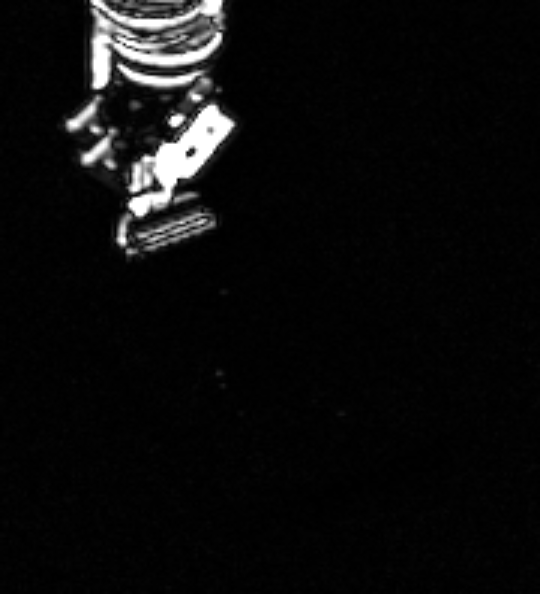

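Emit:
step_arm([
  [0.5, 0, -0.3, 0, 1],
  [1, 0, -0.5, 0, 1],
  [1, 0, -0.5, 0, 1],
])

```text
time: 36.48
position: [0.4626, -0.2555, 0.1133]
eef_rot: [-0.621, 0.784, 0.0, -0.0]
wrist_force: [-0.4, 0.4, -0.9]
gripper_width: -0.002
```

Emit:
step_arm([
  [0.5, 0, 0, 0, 1],
  [1, 0, 0, 0, 1],
  [1, 0, 0, 0, 1],
])

```text
time: 36.73
position: [0.4627, -0.2562, 0.1134]
eef_rot: [-0.621, 0.784, 0.0, 0.0]
wrist_force: [0.1, 1.2, -0.1]
gripper_width: 0.002
```

Emit:
step_arm([
  [0.5, 0, 0, 0, 1],
  [1, 0, 0, 0, 1],
  [1, 0, 0, 0, 1],
])

```text
time: 36.98
position: [0.4626, -0.2568, 0.1136]
eef_rot: [-0.621, 0.784, 0.0, 0.0]
wrist_force: [2.2, 5.3, 0.6]
gripper_width: -0.002
```

Run:
```python
from h import *
p=grab_frame("wrist"); save(p,'w28')
p=grab_frame("scene"); save(p,'s28')
s=sense(); print(s["position"],s["wrist_force"])
a=cv2.imread('pics/s25.png').astype(int);b=cv2.imread('pics/s28.png').astype(int)
d=np.abs(a-b).sum(2)[260:480,420:600].astype(float); cv2.imwrite('pics/diff3.png',cv2.resize(np.clip(2*d,0,255).astype(np.uint8),None,fx=3,fy=2.7))
```

```text
[ 0.4626 -0.2568  0.1136] [1.8544 4.0774 1.1252]
```

View pics/diff3.png

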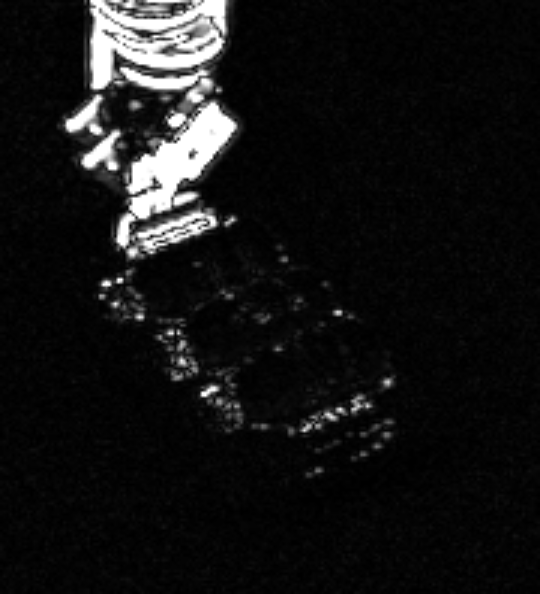

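View pics/w28.png

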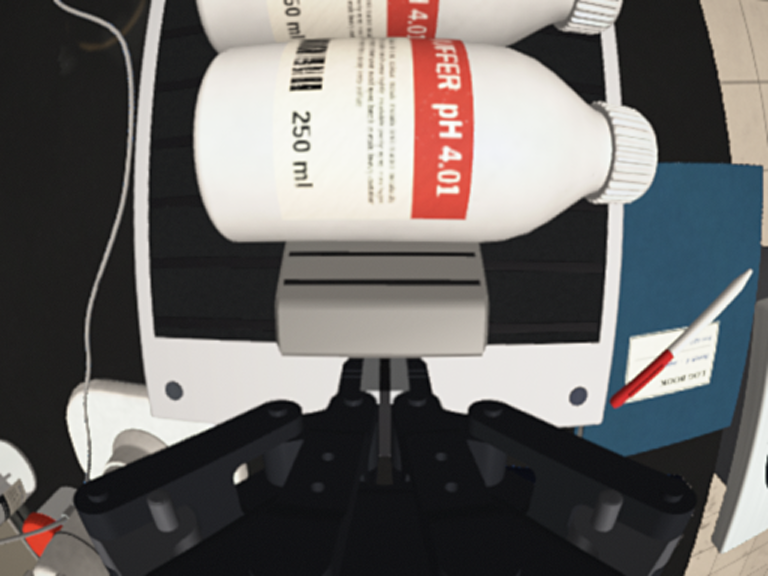

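Emit:
step_arm([
  [0.5, 0, 0, 0, 1],
  [1, 0, 0, 0, 1],
  [1, 0, 0, 0, 1],
])

```text
time: 37.33
position: [0.4623, -0.2578, 0.1136]
eef_rot: [-0.621, 0.784, 0.0, 0.0]
wrist_force: [1.9, 4.9, 1.7]
gripper_width: -0.001
```

Run:
```python
from h import *
p=grab_frame("scene"); save(p,'s29')
s=sense(); print(s["position"],s["wrist_force"])
print(to(deck(-45,150,0)))
a=cv2.imread('pics/s25.png').astype(int);b=cv2.imread('pics/s29.png').astype(int)
d=np.abs(a-b).sum(2)[260:480,420:600].astype(float); cv2.imwrite('pics/diff4.png',cv2.resize(np.clip(2*d,0,255).astype(np.uint8),None,fx=3,fy=2.7))
```

```text
[ 0.4623 -0.2578  0.1136] [1.3863 5.0797 0.4167]
[array([-18.8,  42.9,   9.8])]
```

View pics/diff4.png

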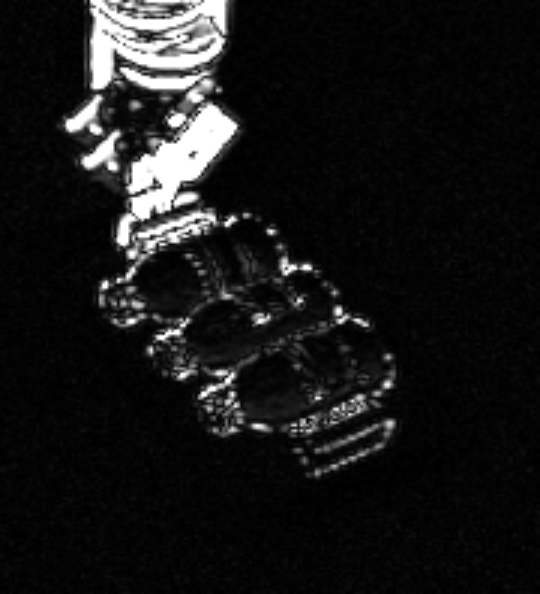

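Emit:
step_arm([
  [-4, 0, 0, 0, 1],
  [-10, 0, -8, 0, 1],
  [-19, 15, -20, 0, 1],
  [-20, 43, -20, 0, 1],
  [-20, 43, -10, 0, 1],
  [-20, 43, -2, 0, 1],
  [-20, 43, -2, 0, 1],
])

```text
time: 37.97
position: [0.4247, -0.2287, 0.1149]
eef_rot: [-0.621, 0.784, 0.0, -0.0]
wrist_force: [-0.1, -0.4, -0.3]
gripper_width: 0.002
```

Run:
```python
from h import *
s=sense(); print(s["time"],s["position"],s["wrist_force"])
p=grab_frame("wrist"); save(p,'w30')
p=grab_frame("scene"); save(p,'s30');cv2.imwrite('pics/s30z.png',cv2.resize(cv2.cvtColor(p["pixels"],cv2.COLOR_RGB2BGR)[175:325,270:430],None,fx=4.6,fy=4,interpolation=cv2.INTER_CUBIC))
for n in ["wedge_loose_mid","bottle_c_mid","bottle_b_mid","bottle_a_mid","wedge_low_mid","deck_end"]:
    print(n,[(round(d["p"],2),np.array(d["at"])) for d in pinpoint(n,p)][:2])
print(to(deck(-45,150,0)))
```

```text
37.9667 [ 0.4247 -0.2287  0.1149] [-0.1014 -0.4003 -0.253 ]
wedge_loose_mid [(0.57, array([0.5294, 0.2905, 0.0144])), (0.46, array([ 0.4543, -0.2957,  0.1154]))]
bottle_c_mid [(0.81, array([ 0.446 , -0.3338,  0.118 ]))]
bottle_b_mid [(0.62, array([ 0.4338, -0.3912,  0.1154]))]
bottle_a_mid [(0.69, array([ 0.4229, -0.4512,  0.1071]))]
wedge_low_mid [(0.51, array([ 0.4152, -0.4785,  0.0865]))]
deck_end [(0.7, array([ 0.4233, -0.2242,  0.1057]))]
[array([ 0.7,  0.3, 11.8])]
```

View pics/s30z.png

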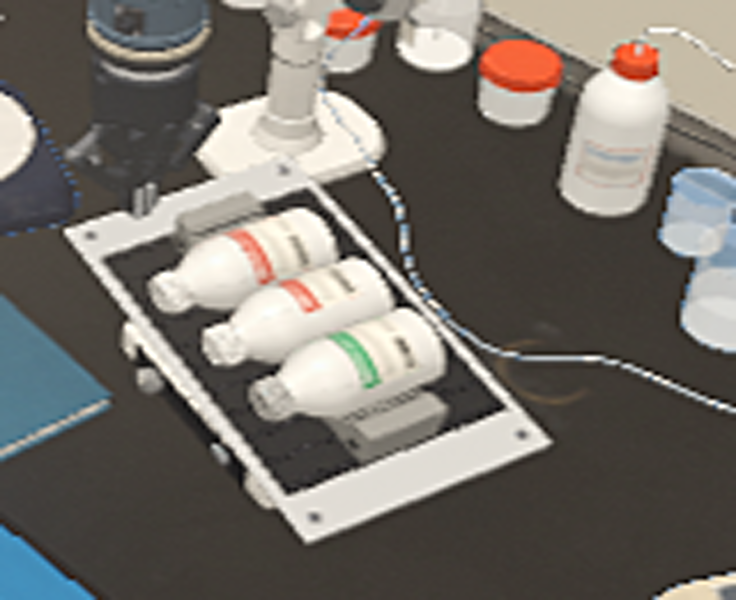

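View pics/w30.png

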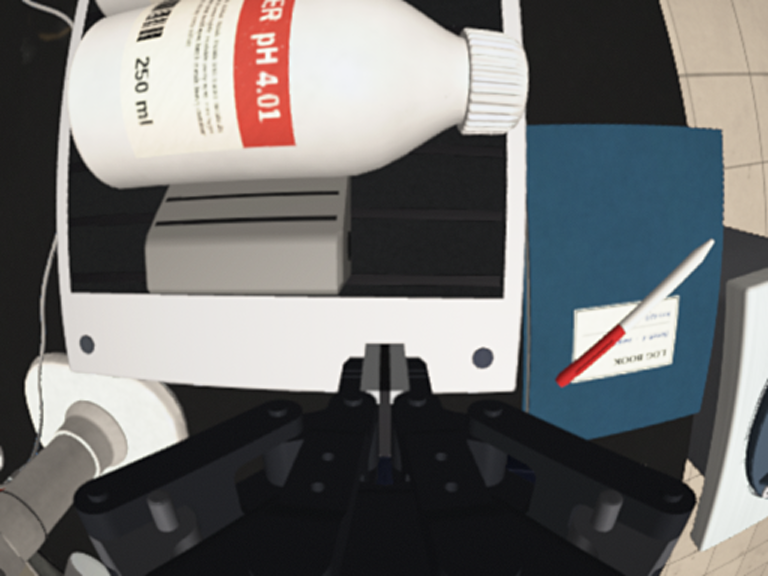

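Emit:
step_arm([
  [1, 0, 5, 0, 1],
  [1, 0, 9, 0, 1],
  [1, 0, 12, 0, 1],
  [1, 0, 15, 0, 1],
  [0, 0, 18, 0, 1],
  [0, 0, 21, 0, 1],
  [0, 0, 24, 0, 1],
  [-1, 0, 27, 0, 1],
  [-1, 0, 30, 0, 1],
  [-2, 0, 33, 0, 1],
])

```text
time: 39.2
position: [0.4257, -0.2266, 0.0827]
eef_rot: [-0.621, 0.784, 0.0, 0.001]
wrist_force: [-1.5, 0.9, 7.4]
gripper_width: 0.0
```

Emit:
step_arm([
  [0, 0, 3, 0, 1],
  [-1, 0, 6, 0, 1],
  [-1, 0, 9, 0, 1],
  [-2, 0, 12, 0, 1],
  [-2, 0, 15, 0, 1],
  [-3, 0, 17, 0, 1],
  [-3, 0, 19, 0, 1],
  [-3, 0, 20, 0, 1],
  [-3, 0, 21, 0, 1],
])

```text
time: 39.95
position: [0.4265, -0.2247, 0.0636]
eef_rot: [-0.621, 0.784, -0.001, 0.0]
wrist_force: [-11.5, 2.9, 44.1]
gripper_width: 0.0
```

Run:
```python
from h import *
s=sense(); print(s["time"],s["position"],s["wrist_force"])
p=grab_frame("scene"); save(p,'s31');cv2.imwrite('pics/s31z.png',cv2.resize(cv2.cvtColor(p["pixels"],cv2.COLOR_RGB2BGR)[175:325,270:430],None,fx=4.6,fy=4,interpolation=cv2.INTER_CUBIC))
```

```text
39.95 [ 0.4265 -0.2247  0.0636] [-11.4516   2.9181  44.0524]
```

View pics/s31z.png

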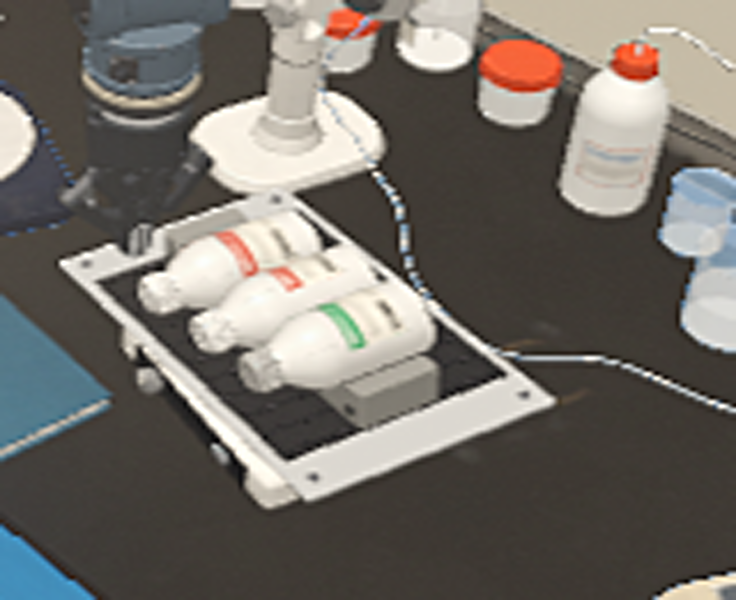

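Emit:
step_arm([
  [0, 0, -5, 0, 1],
  [0, 0, -20, 0, 1],
  [0, 0, -50, 0, 1],
  [0, 0, -90, 0, 1],
  [0, 0, -130, 0, 1],
  [-30, 0, -160, 0, 1],
  [-30, 0, -160, 0, 1],
])

```text
time: 40.58
position: [0.4355, -0.1937, 0.227]
eef_rot: [-0.621, 0.784, -0.003, 0.002]
wrist_force: [0.3, -0.1, 0.1]
gripper_width: 0.004
```

Run:
```python
from h import *
s=sense(); print(s["time"],s["position"],s["wrist_force"])
p=grab_frame("wrist"); save(p,'w32')
p=grab_frame("top"); save(p,'t32')
pts=["wedge_loose_mid","bottle_c_mid","bottle_c_cap","bottle_b_mid","bottle_b_cap","bottle_a_mid","bottle_a_cap","wedge_low_mid","deck_mid","deck_end","pot_mid","beaker_mid","dish_mid"]
p=grab_frame("scene"); save(p,'s32');cv2.imwrite('pics/s32z.png',cv2.resize(cv2.cvtColor(p["pixels"],cv2.COLOR_RGB2BGR)[175:325,270:430],None,fx=4.6,fy=4,interpolation=cv2.INTER_CUBIC))
for n in pts:
    print(n,[(round(d["p"],2),np.array(d["at"])) for d in pinpoint(n,p)][:2])
# expected end fully rocked
Yn=np.array([-np.sin(th)*np.cos(t8),np.cos(th)*np.cos(t8),-np.sin(t8)]);Nn=np.cross(X,Yn)
piv=DM-0.024*N; f=lambda x,y,z: piv+(x*X+y*Yn+(z+24)*Nn)/1000
print("exp end",f(-45,150,0),"c",f(0,60,30),"b",f(0,0,30),"a",f(0,-60,30),"wl",f(0,98,18),"wlow",f(0,-98,18))
print(sense()["time"])
```

```text
40.5833 [ 0.4355 -0.1937  0.227 ] [ 0.3449 -0.1296  0.1486]
wedge_loose_mid [(0.55, array([0.2716, 0.338 , 0.0211])), (0.45, array([0.5302, 0.2913, 0.0183]))]
bottle_c_mid [(0.82, array([ 0.4512, -0.319 ,  0.1033]))]
bottle_c_cap [(0.84, array([ 0.3864, -0.302 ,  0.1046]))]
bottle_b_mid [(0.95, array([ 0.4365, -0.3757,  0.1162]))]
bottle_b_cap [(0.76, array([ 0.377 , -0.3641,  0.112 ]))]
bottle_a_mid [(0.61, array([ 0.4257, -0.4354,  0.1229]))]
bottle_a_cap [(0.71, array([ 0.3641, -0.4211,  0.1265])), (0.35, array([ 0.387 , -0.3051,  0.1076]))]
wedge_low_mid [(0.49, array([ 0.4171, -0.4685,  0.1144]))]
deck_mid [(0.85, array([ 0.434 , -0.3792,  0.0829]))]
deck_end [(0.96, array([ 0.4231, -0.2191,  0.0644]))]
pot_mid [(0.43, array([ 0.4253, -0.2185,  0.0612]))]
beaker_mid []
dish_mid [(0.48, array([0.3438, 0.2133, 0.0078]))]
exp end [ 0.4264 -0.2231  0.0621] c [ 0.4509 -0.3161  0.1044] b [ 0.4375 -0.3739  0.1127] a [ 0.424  -0.4318  0.1211] wl [ 0.4591 -0.281   0.0872] wlow [ 0.4151 -0.4701  0.1145]
41.3833
```

View pics/s32z.png

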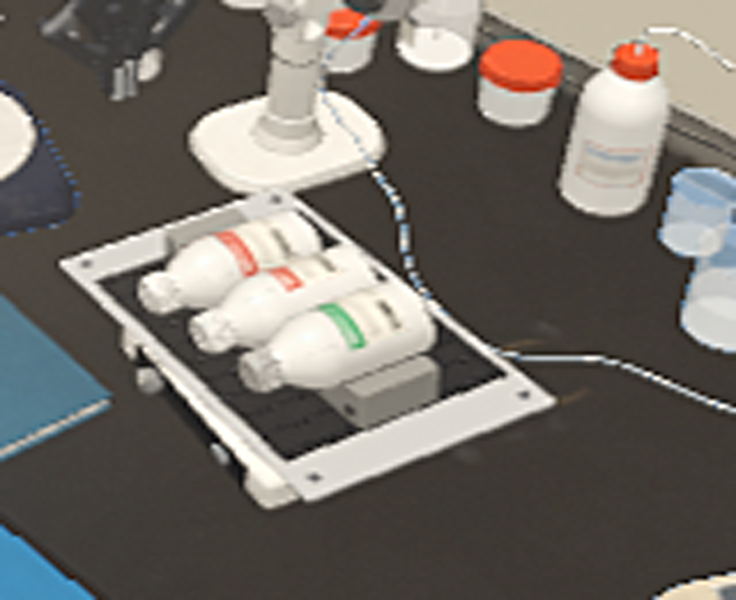

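View pics/w32.png

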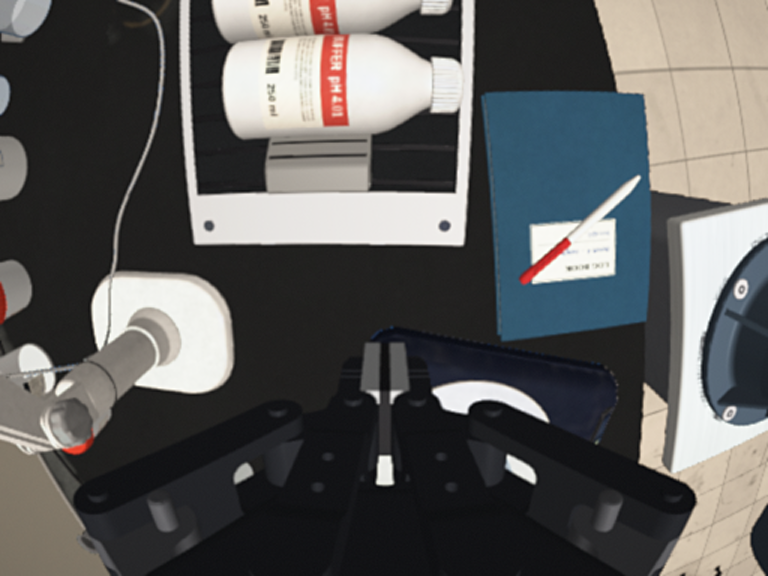

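Run:
```python
from h import *
print(to([0.43,-.36,.30]))
```

```text
[array([161.4, -34.8, -78.5])]
```

View pics/t32.png

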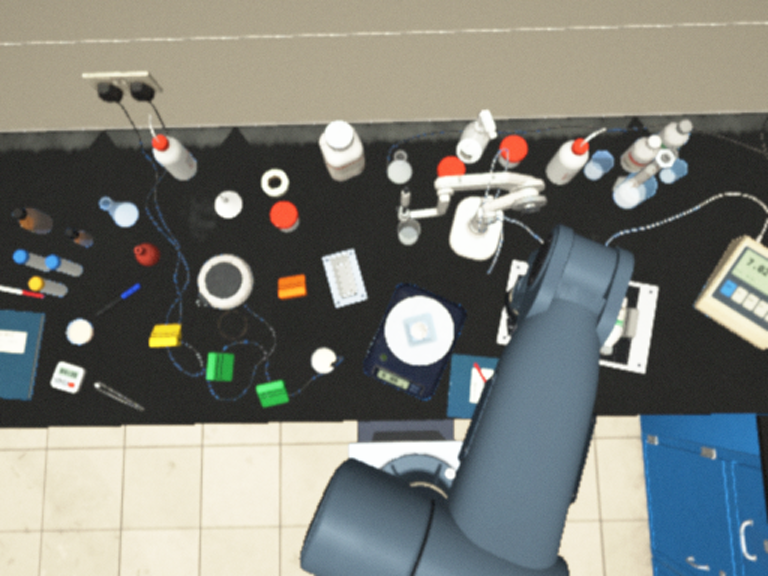

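Bystanders are unmoved. A view from above the row to check tightness at both wedges.

Emit:
step_arm([
  [0, 0, -40, 0, 1],
  [40, -10, -80, 0, 1],
  [80, -20, -80, 0, 1],
  [120, -30, -80, 0, 1],
  [160, -35, -80, 0, 1],
  [160, -35, -80, 0, 1],
  [160, -35, -80, 0, 1],
])

```text
time: 41.97
position: [0.43, -0.3614, 0.3007]
eef_rot: [-0.62, 0.785, 0.0, -0.0]
wrist_force: [1.2, 1.6, -0.3]
gripper_width: 0.0
```

Run:
```python
from h import *
s=sense(); print(s["time"],s["position"])
p=grab_frame("wrist"); save(p,'w33')
im=cv2.cvtColor(p["pixels"],cv2.COLOR_RGB2BGR); cv2.imwrite('pics/w33z.png',cv2.resize(im[60:260,150:380],None,fx=3.4,fy=3,interpolation=cv2.INTER_CUBIC))
for n in ["wedge_loose_mid","bottle_c_mid","bottle_c_cap","bottle_b_mid","bottle_b_cap","bottle_a_mid","bottle_a_cap","wedge_low_mid"]:
    print(n,[(round(d["p"],2),np.array(d["at"])) for d in pinpoint(n,p)][:2])
```

```text
41.9667 [ 0.43   -0.3614  0.3007]
wedge_loose_mid [(0.68, array([ 0.4585, -0.284 ,  0.0922]))]
bottle_c_mid [(0.64, array([ 0.4442, -0.3195,  0.1037])), (0.38, array([ 0.3859, -0.3023,  0.11  ]))]
bottle_c_cap [(0.75, array([ 0.3859, -0.2986,  0.1095]))]
bottle_b_mid [(0.89, array([ 0.4385, -0.3793,  0.1152]))]
bottle_b_cap [(0.69, array([ 0.3748, -0.3637,  0.1132]))]
bottle_a_mid [(0.57, array([ 0.4256, -0.433 ,  0.127 ])), (0.55, array([ 0.4583, -0.2837,  0.0899]))]
bottle_a_cap [(0.77, array([ 0.3599, -0.4179,  0.1317]))]
wedge_low_mid [(0.69, array([ 0.4147, -0.4688,  0.1153])), (0.21, array([ 0.4388, -0.3768,  0.1134]))]
```

View pics/w33.png

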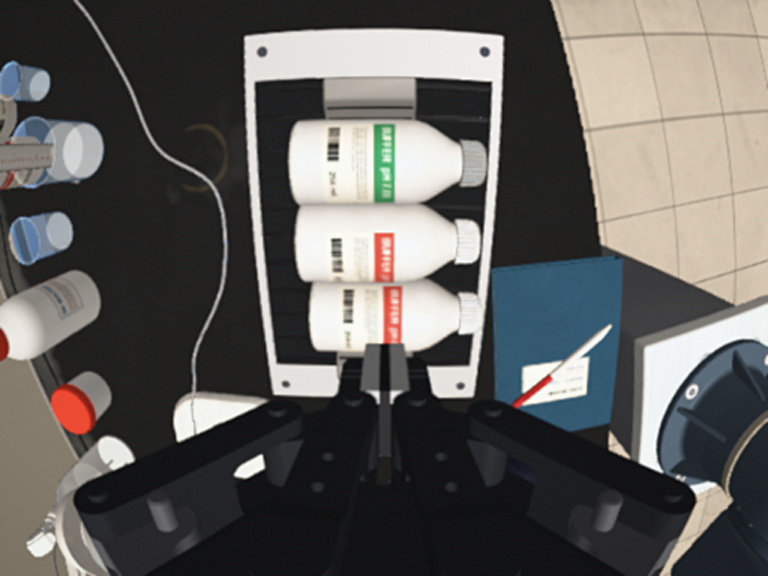

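Run:
```python
from h import *
print(ticket.hand_in()); print(sense()["time"])
```

```text
the job is handed in; nothing more can be done
None
the job is handed in; nothing more can be done
```

The job is done and handed in at about 42 s. The third bottle lies in the row with its cap towards the robot. The loose grey wedge chocks the open end with its slope under the bottle, and the platform is rocked over to its other stop.

**What went wrong on the way:**
- **Wedge:** on the first try it tipped toe-up in the grip and pushed the whole row about 15 mm downhill. I lifted it off, let it fall flat, pushed the row back up from behind the low wedge, and slid the loose wedge in. It stopped at about 5 N, when the whole row began to move with it.
- **Press on the platform:** it ended at 44 N at the stop. The shut fingertips made that contact, not the arm or the gripper's body, and the wrist stayed well under 120 N.

**Last checks:**
- **Platform:** the pressed end measured 0.064 m high, against 0.062 m worked out for fully over.
- **Bottles:** in the last scene-camera picture, all three were within about 5 mm of where they should be.
- **Tightness:** I saw no gaps in the pictures. The wedge-to-wedge distance came out at 191 mm against 196 mm for a tight row, which is within the measuring error. The contact under the bottles is hidden from the cameras, so that part is inferred.
- **Bystanders:** the pot, beaker and dish look unmoved in the top view. The dish measured in its old place; the networks did not find the beaker or give a usable reading of the pot in the last picture.

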